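# Clear the loading rack and latch the graphite plate behind its catch

### The job

A glass puck has been left in the bay of the aluminium loading rack: take it out and set it down in the steel tray. Then slide the large graphite plate (square wooden post) into the rack from its open, flared end, bevelled nose first, so that the plate's own edge lifts the hinged gravity catch and the catch drops fully down behind the plate. Do not touch the catch or its bracket with the gripper, leave everything else where it stands, and let go of the plate at the end.

Things in the scene. Friction and masses are not known exactly. Their poses are not given: they have to be found in the camera images.
- rack: Fixed aluminium loading rack, 273 x 146 mm; position and yaw vary. Origin at table height on the lane's centre line; x runs along the lane from open entrance (-x) to closed end, z up. Floor top at z = 8 mm, from x = -150 to 123. Straight walls 8 mm thick, 36 mm tall, from x = -25 to 125 leave a lane 125 mm wide (y = -62.5 to 62.5). All coordinates called 'rack' below are in this frame, mm.
- rack_mouth (a point): Outer end of the flared entrance, on the centre line, at rack x = -85, on the floor top (z = 8). From here to x = -25 the side walls (34 mm tall) close in from 77 to 62.5 mm either side of the centre line; further out (x = -150 to -85) the floor has no walls. Axes as the rack's.
- rack_bay (a point): Point on the floor of the bay at rack x = 60, z = 8. The bay ends at a stop 38 mm tall whose face is at rack x = 113. From x = 19 to 124 lips reach 12 mm inward from both walls (underside 30, top 36 mm above the table; 101 mm open between them), so the plate can get in only by sliding along the floor from the entrance. Axes as the rack's.
- bracket: Fixed steel bracket with all it carries, on the rack's +y side; the gripper must not touch it. Cheek 62 mm tall (on an 8 mm foot) at rack x = -53 to -27, y = 84 to 92; 8 mm axle at rack x = -40, 50 mm above the table, reaching over the lane to rack y = 36, so lower the plate with its nose short of x = -50; and the catch. Origin at rack x = -40, y = 0, z = 0, axes as the rack's.
- catch (a joint): Hinge of the gravity catch: steel arm 53 x 18 x 8 mm (rack y = 38 to 56) on the axle. 0 = fully down (slopes 40 degrees down and inward, resting on its stop); grows to 1.2 rad as the tip rises. Falls by its own weight (50 g, no spring). Rides at about 0.3 rad on the plate; drops once the plate's tail has passed about rack x = 9 mm, then keeps the tail from coming back past x = 3.
- catch_tip (a point): Lowest corner of the catch's tip, in the middle of its width: when down, at rack x = -2, y = 47, z = 13 mm.
- plate: Large loose graphite plate, 0.3 to 0.6 kg: dark slab 100 (x) x 120 (y) x 18 mm, an upright square wooden post 24 x 24 mm (faces along plate x and y) in the middle, its top 92 mm above the underside. Origin at the centre of the underside, +x to the nose: the edge whose top is bevelled over the last 12 mm from 18 down to 10 mm. Latched, the origin is at rack x = 53 to 63, axes as the rack's.
- plate_nose (a point): Middle of the bottom of the plate's bevelled front edge, 50 mm ahead (+x) of the plate's origin.
- puck: Loose green glass puck, upright cylinder 46 mm in diameter, 34 mm tall, about 0.13 kg, standing on the floor of the rack's bay, in the way of the plate. Origin at the centre of its underside.
- tray: Fixed open steel tray 150 (x) x 200 (y) x 35 mm tall, walls and floor 5 mm. Origin at the centre of its underside, z up; position and yaw vary. Two glass offcuts lie in its -y half (centres at y = -65 to -45 mm); the +y half is empty.
- offcut_a: Bystander: glass block 42 x 34 x 24 mm in the tray's -y half. Origin under its centre.
- offcut_b: Bystander: glass drop 40 mm wide, 26 mm tall in the tray's -y half. Origin under its centre.
- small_plate: Bystander: small dark square plate 70 x 70 x 18 mm with a round wooden post, 78 mm tall in all. Not the one to load. Origin under its centre.
- vase: Bystander: glass bottle vase 72 mm wide, 110 mm tall. Origin under its centre.
- beaker: Bystander: clear plastic beaker 68 mm wide, 85 mm tall. Origin under its centre.
- bubble: Bystander: white bulbous piece on a disc 110 mm wide, 100 mm tall in all. Origin under its centre.
- spatula: Bystander: spatula lying flat on the table, about 250 mm long. Origin under its middle.
- ring_mould: Bystander: dark steel ring mould 70 mm wide, 40 mm tall. Origin under its centre.
There are look-alikes about, which are no part of the job. What is shaped like the plate but purple or red is not meant.

How it is judged:
By the outcome, as a careful person would: the job done as asked, in the order asked, and still so for the second after the job is handed in, with the robot touching nothing.
It also fails if it takes over 69 s, if anything falls off the work surface, if the arm or the gripper's body presses on something with over 40 N, if the wrist force passes 120 N, or if a joint passes its speed limit or range.

### The arm

A 7-joint arm with a two-finger parallel gripper is mounted at the origin on the work surface. World frame = base frame: x ahead of the robot, y to its left, z up, the work surface at z = 0. Lengths are in m, angles in degrees, forces in N, time in s.
With the tool pointing down it reaches from about 0.425 to 0.875 m from the base axis. Payload 8.4 kg.
Tool frame: the origin (TCP) lies at the very end of the fingers, on their centre line; the grasp point (between the pads) lies 19 mm behind it (r.pinch_z is the z of the grasp point in the tool frame, in m); z points along the fingers, y is the direction in which the jaws open and shut (so a half turn about z gives the same grasp; the last joint's range is limited). The gripper opens to 85 mm and grips with 20 to 120 N. Pads are 22 mm wide; open, the fingers measure 114 mm over their backs; the gripper's body (76 mm by 85 mm) begins 54 mm behind the grasp point. The pads swing forward as they close: fully open they stand 13 mm farther back than shut.
Start: joints at [60.55, 19.091, 2.286, 83.961, -0.768, 76.965, -3.352], TCP at [0.262, -0.595, 0.231] pointing down, gripper open.
Joint ranges: [-147.57, 147.57], [-21.85, 119.76], [-74.77, 79.35], [14.55, 137.4], [-85.83, 265.84], [4.83, 119.75], [-152.11, 152.11]. Speed limits (degrees/s): [127.2, 127.2, 159.86, 159.86, 180, 180, 180].

### API

Orientations are given as a 3x3 rotation matrix whose columns are the frame's x, y, z axes.
In Python, from station import r gives the robot as it stands.
- The arm moves only by the tool move_arm, never from a script. Its argument "rows" is a list of rows, each a list of 2 entries, a list of its own where there are three numbers: the shift along the tool's x, y, z in cm, then the turn, a rotation vector about the tool's x, y, z in degrees. A call has exactly 5 rows; each row is the pose to reach, as a shift and turn from the pose commanded when the call began, along the tool's axes at that moment; what a row does not reach only later rows make up. A row lasts 1/12 s, in which the tool goes at most 41.7 mm and 7.16 degrees, less where a joint would pass 70% of its speed; a pose out of reach is approached as far as the arm can. A call with a gripper value outside its range is refused whole. "fingers" is the finger opening in cm, from 0 to 8.54, set as the call begins (left out, the last holds). The fingers move at their own pace and stop on an object; "newtons" is the grip in N (left out, the last holds). Time passes only in rows, so rows that repeat a pose let the fingers close, or fill a call up. It gives the time, the measured TCP pose, the force and the opening at its end, in the units of the state.
- r.get_obs(): the state, without advancing time (a new reading comes with each control period).
- r.get_image(name): name is "side" or "top"; returns a dict with "image" (420x560x3 uint8, blue, green, red), "K" (3x3 intrinsics, pixels), "pose" (4x4, takes a point from camera to world coordinates). Camera axes: x right, y down, z forward; pixel columns grow to the right and rows downward; lengths in m; the calibration is good to about 2 mm. A picture is of the moment at which its call begins. There is no depth.
- r.sign_off(): hands the job in, once; it reports no verdict.
Trained networks look in the newest picture that a camera, given by its name, has taken for a name from the list of things; names that differ only in an ending like _2 or _b are one class to them, and where a whole thing is asked for, a point or a joint stands for the part that bears it (a point fixed in the world has none). Each returns a list of dicts, best first, with "conf" (0 to 1); they miss things now and then, are a little off and sometimes report something else, mostly with a low value. They report only what shows in the picture. A call takes as long as a camera call. They do not tell look-alikes from the thing itself.
- r.boxes_of(name, camera): "bbox" ([left, top, right, bottom] in pixels, round what is visible of it).
- r.trace(name, camera): "mask" (420x560 bool, what is visible of it) and "bbox" ([left, top, right, bottom] in pixels, round what is visible of it).
The state is a dict: "time_s": time; "joint_positions": joint angles; "qd": joint speeds; "effort": joint torques, N m; "eef_pos": TCP position; "tcp_rot": TCP orientation; "contact_force": force on the tool from outside, world axes, zero at the start; "torque": the same for the moment, N m; "finger_gap": opening from 0.0 (shut) to 1.0 (fully open).
Only numpy, scipy, OpenCV 4.12 (cv2) and the standard library are available. Lean on these libraries where they do the work, as an engineer would, in place of code of your own. Each camera call takes 0.05 s, during which the arm holds its last target.

## Working session

There is one attempt and no reset: what is moved stays moved. The work goes in short steps, Python scripts to look and compute and a tool call to move; the robot and the scene stay as the last step left them, time stands still between calls to the robot, and variables do not carry over. Pictures are saved under pics/ and viewed, and the job is handed in when it is done.

Besides the shell and the picture viewer there is one more tool, called in YAML: its name, and indented under it one key for each argument. move_arm: Moves the arm, as the interface text tells. Its arguments: {"type":"object","properties":{"rows":{"type":"array"},"fingers":{"type":"number"},"newtons":{"type":"number"}},"required":["rows"]}

```bash
ls; mkdir -p pics; python3 - <<'E'
from station import r
import cv2,numpy as np
o=r.get_obs();print(o['time_s'],o['eef_pos'],np.round(o['tcp_rot'],3).tolist(),o['finger_gap'],o['contact_force'],r.pinch_z)
for n in("side","top"):
    d=r.get_image(n);cv2.imwrite(f"pics/a_{n}.png",d["image"]);print(n,np.round(d["K"],1).tolist(),np.round(d["pose"],3).tolist())
E
```

```text
pics
0.0 [ 0.26171419 -0.59447746  0.23043937] [[0.915, 0.403, -0.001], [0.403, -0.915, 0.001], [-0.0, -0.002, -1.0]] 1.0005419355024694 [-0.2966841  -0.45219346  0.38306522] -0.0187
side [[427.8, 0.0, 281.4], [0.0, 427.8, 207.2], [0.0, 0.0, 1.0]] [[-0.838, -0.404, 0.367, 0.181], [-0.546, 0.627, -0.556, 0.49], [-0.006, -0.666, -0.746, 0.811], [0.0, 0.0, 0.0, 1.0]]
top [[479.6, 0.0, 276.9], [0.0, 479.6, 198.7], [0.0, 0.0, 1.0]] [[0.008, -0.995, 0.101, 0.441], [-1.0, -0.006, 0.016, -0.091], [-0.016, -0.101, -0.995, 1.235], [0.0, 0.0, 0.0, 1.0]]
```

View pics/a_side.png

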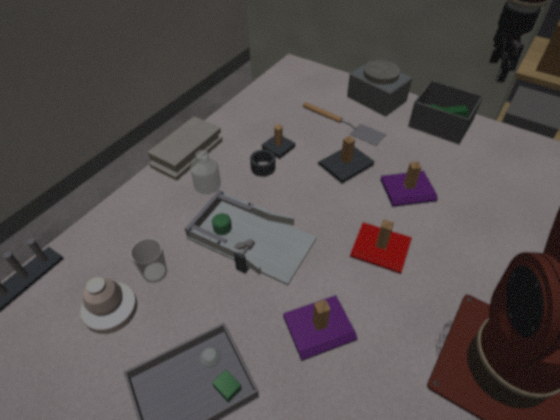

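View pics/a_top.png

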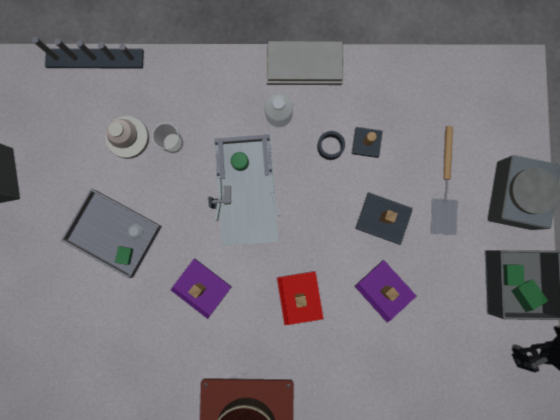

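```bash
cat > h.py <<'E'
from station import r
import cv2,numpy as np
def cam(n):
    d=r.get_image(n);return d
def ray(d,px):
    K,P=np.array(d["K"]),np.array(d["pose"])
    v=P[:3,:3]@np.linalg.solve(K,[px[0],px[1],1.]);return P[:3,3],v
def at(d,px,z):
    o,v=ray(d,px);return o+v*(z-o[2])/v[2]
def proj(d,p):
    K,P=np.array(d["K"]),np.array(d["pose"])
    q=K@(P[:3,:3].T@(np.asarray(p,float)-P[:3,3]));return q[:2]/q[2]
def crop(d,name,x0,y0,x1,y1,s,g=1.6):
    im=d["image"][y0:y1,x0:x1];im=np.clip(im.astype(float)*g,0,255).astype(np.uint8)
    cv2.imwrite("pics/"+name,cv2.resize(im,None,fx=s,fy=s,interpolation=cv2.INTER_CUBIC))
E
python3 - <<'E'
from h import *
t=cam("top");s=cam("side")
crop(t,"b_rack.png",190,120,300,260,4,1.4)
crop(t,"b_plate.png",340,180,430,260,7,2.5)
crop(s,"b_splate.png",310,125,380,190,8,2.5)
crop(s,"b_srack.png",170,180,330,290,5,1.4)
for n in("rack","puck","plate","tray","catch","bracket","offcut_a","offcut_b"):
  for c in("top","side"):
    print(n,c,[(np.round(b["bbox"]).tolist(),round(b["conf"],2)) for b in r.boxes_of(n,c)][:5])
E
```

```text
rack top [([208.0, 135.0, 278.0, 246.0], 0.94)]
rack side [([187.0, 192.0, 318.0, 285.0], 0.68)]
puck top [([229.0, 151.0, 251.0, 170.0], 0.85)]
puck side [([215.0, 214.0, 230.0, 237.0], 0.65), ([232.0, 238.0, 253.0, 275.0], 0.54)]
plate top [([170.0, 258.0, 231.0, 319.0], 0.93), ([353.0, 191.0, 410.0, 248.0], 0.62), ([358.0, 258.0, 416.0, 322.0], 0.59), ([279.0, 273.0, 324.0, 327.0], 0.57)]
plate side [([282.0, 296.0, 359.0, 362.0], 0.93), ([381.0, 159.0, 436.0, 208.0], 0.91), ([352.0, 217.0, 412.0, 274.0], 0.91), ([319.0, 137.0, 375.0, 185.0], 0.63)]
tray top [([60.0, 184.0, 160.0, 280.0], 0.79), ([130.0, 224.0, 140.0, 239.0], 0.24)]
tray side [([264.0, 126.0, 292.0, 158.0], 0.71), ([317.0, 133.0, 374.0, 183.0], 0.68)]
catch top [([209.0, 133.0, 277.0, 244.0], 0.45), ([222.0, 184.0, 232.0, 203.0], 0.43)]
catch side [([235.0, 240.0, 257.0, 251.0], 0.7)]
bracket top [([205.0, 186.0, 229.0, 206.0], 0.62)]
bracket side [([234.0, 238.0, 254.0, 273.0], 0.82), ([134.0, 238.0, 169.0, 284.0], 0.74), ([184.0, 188.0, 317.0, 284.0], 0.6)]
offcut_a top [([117.0, 247.0, 131.0, 266.0], 0.8), ([208.0, 132.0, 278.0, 244.0], 0.45), ([129.0, 224.0, 141.0, 234.0], 0.44)]
offcut_a side [([199.0, 349.0, 220.0, 368.0], 0.54), ([317.0, 136.0, 374.0, 184.0], 0.37)]
offcut_b top [([117.0, 247.0, 131.0, 266.0], 0.8), ([208.0, 132.0, 278.0, 244.0], 0.45), ([129.0, 224.0, 141.0, 234.0], 0.44)]
offcut_b side [([199.0, 349.0, 220.0, 368.0], 0.54), ([317.0, 136.0, 374.0, 184.0], 0.37)]
```

View pics/b_rack.png

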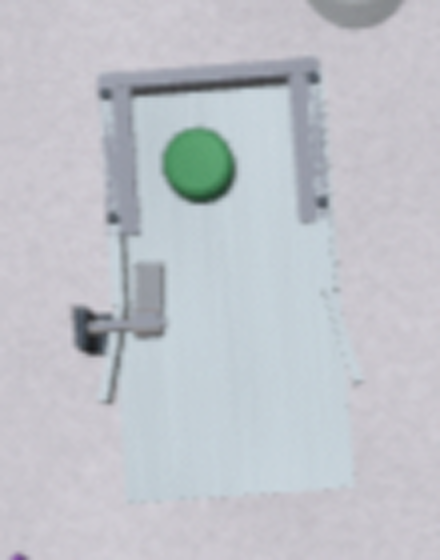

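View pics/b_plate.png

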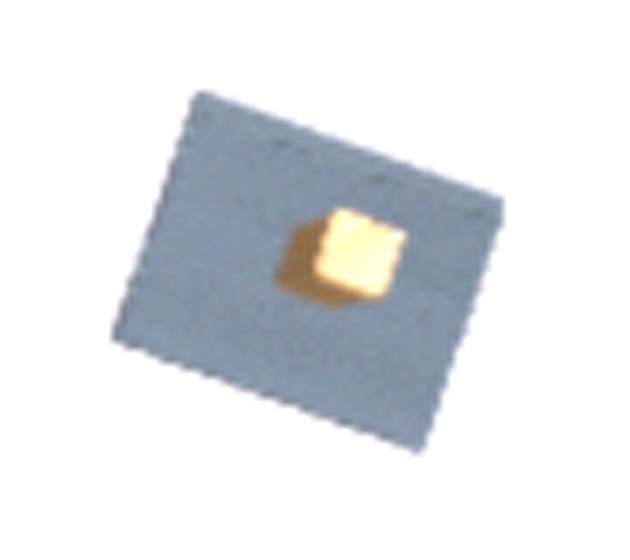

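View pics/b_splate.png

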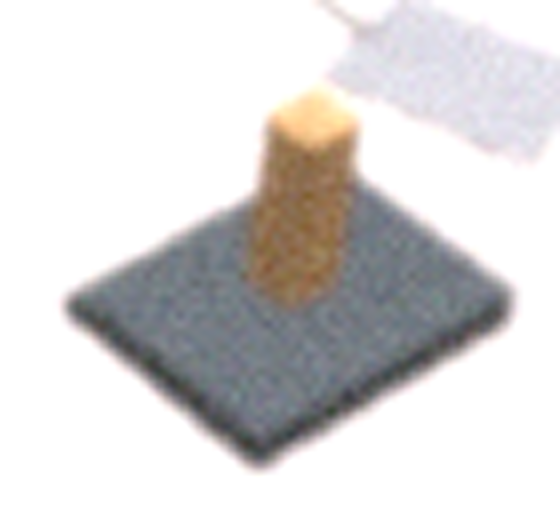

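View pics/b_srack.png

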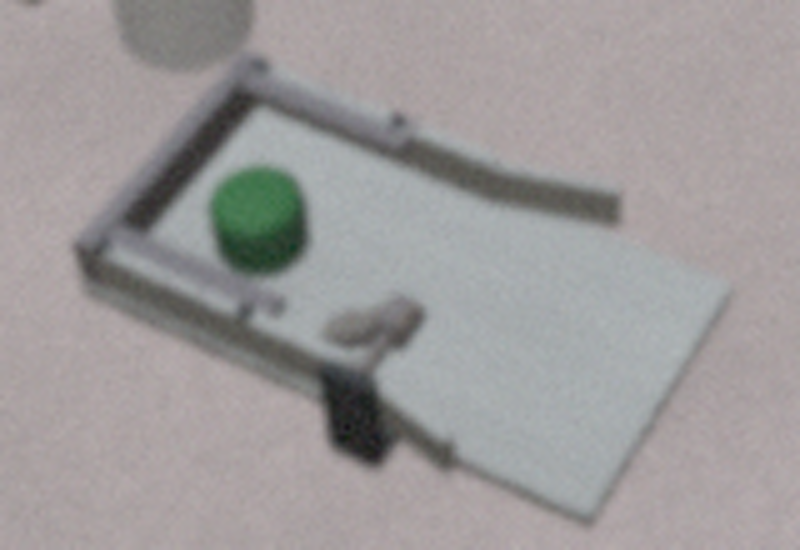

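```bash
python3 - <<'E'
from h import *
acc={}
for n in("top","side"):
    ds=[cam(n) for _ in range(8)]
    acc[n]=np.mean([d["image"] for d in ds],0); np.save(f"{n}.npy",acc[n])
    d=ds[0]; 
    x0,y0,x1,y1=(345,185,425,255) if n=="top" else (312,130,382,188)
    g=cv2.resize(acc[n].astype(np.float32)[y0:y1,x0:x1],None,fx=9,fy=9,interpolation=cv2.INTER_CUBIC).mean(2)
    lo,hi=np.percentile(g,1),np.percentile(g,60) if n=="top" else np.percentile(g,70)
    print(lo,hi)
    cv2.imwrite(f"pics/c_{n}.png",np.clip((g-25)/(75-25)*255,0,255))
print(r.get_obs()['time_s'])
import pickle
pickle.dump({n:dict(K=r.get_image(n)["K"],pose=r.get_image(n)["pose"]) for n in acc},open("cal.pkl","wb"))
E
```

```text
50.639336 143.25072
31.882202 117.86216
1.8[ WARN:0@2.847] global loadsave.cpp:1063 imwrite_ Unsupported depth image for selected encoder is fallbacked to CV_8U.
```

View pics/c_top.png

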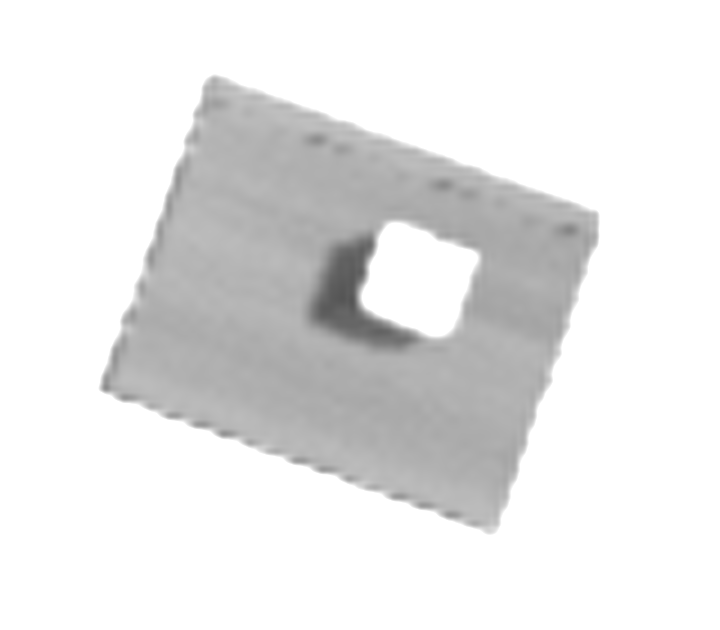

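View pics/c_side.png

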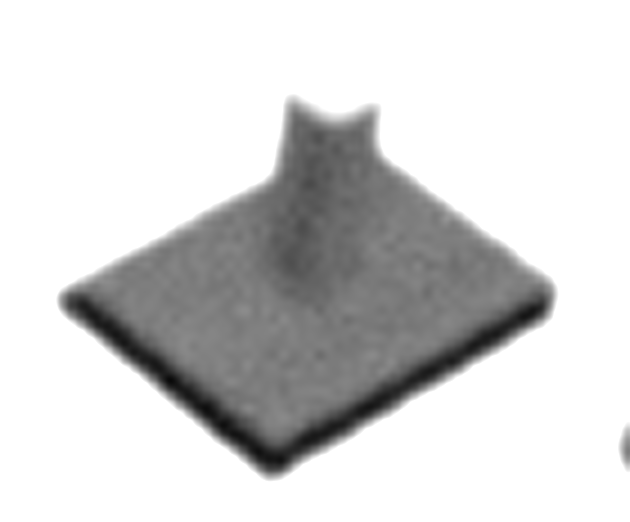

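```bash
cat > fit.py <<'E'
from h import *
import pickle
from scipy.optimize import least_squares
cal=pickle.load(open("cal.pkl","rb"))
def T(p,q):
    c,s=np.cos(p[2]),np.sin(p[2]);q=np.asarray(q,float)
    return np.array([p[0]+c*q[0]-s*q[1],p[1]+s*q[0]+c*q[1],q[2]])
def full(cr,s,off): return (np.asarray(cr,float)+.5)/s-.5+np.asarray(off)
def fit(obs,p0):
    f=lambda p:np.concatenate([proj(cal[c],T(p,np.array(m)/1000))-px for c,m,px in obs])
    s=least_squares(f,p0,loss='soft_l1');return s.x,f(s.x).reshape(-1,2)
def draw(n,lines,name,box,s,g=1.5):
    x0,y0,x1,y1=box
    im=np.clip(np.load(n+".npy")[y0:y1,x0:x1]*g,0,255).astype(np.uint8)
    im=cv2.resize(im,None,fx=s,fy=s,interpolation=cv2.INTER_CUBIC)
    for p,a,b,col in lines:
        u,v=[tuple(np.round((proj(cal[n],T(p,np.array(q)/1000))-[x0,y0]+.5)*s-.5).astype(int).tolist()) for q in(a,b)]
        cv2.line(im,u,v,col,1,cv2.LINE_AA)
    cv2.imwrite("pics/"+name,im)
def box(p,x0,x1,y0,y1,z,col):
    c=[(x0,y0,z),(x1,y0,z),(x1,y1,z),(x0,y1,z)];return [(p,c[i],c[(i+1)%4],col) for i in range(4)]
def racklines(p):
    R=(0,0,255)
    L=box(p,-150,123,-73,73,8,R)+box(p,19,124,-62.5,-50.5,36,(255,0,0))+box(p,19,124,50.5,62.5,36,(255,0,0))
    L+=[(p,(113,-60,38),(113,60,38),(0,160,0)),(p,(-40,36,50),(-40,84,50),(0,160,0))]
    L+=[(p,(-25,-62.5,36),(-85,-77,34),(0,0,0)),(p,(-25,62.5,36),(-85,77,34),(0,0,0))]
    return L
E
python3 - <<'E'
from fit import *
F=lambda a,b:full((a,b),4,(190,120)); G=lambda a,b:full((a,b),5,(170,180))
obs=[("top",(-150,73,8),F(128,502)),("top",(-150,-73,8),F(353,487)),
("top",(19,50.5,36),F(140,233)),("top",(19,-50.5,36),F(302,223)),
("side",(-150,73,8),G(592,517)),("side",(-150,-73,8),G(733,290))]
p,e=fit(obs,[.6,0,0]);print(p,np.degrees(p[2]));print(e.round(2))
np.save("rack.npy",p)
draw("top",racklines(p),"d_t.png",(190,120,300,260),5);draw("side",racklines(p),"d_s.png",(170,180,330,290),5)
# plate
F=lambda a,b:full((a,b),9,(345,185)); G=lambda a,b:full((a,b),9,(312,130))
obs=[("top",(-50,60,18),F(105,388)),("top",(-50,-60,18),F(494,530)),("top",(50,60,10),F(210,78)),("top",(50,-60,10),F(598,214)),
("side",(-50,60,0),G(273,475)),("side",(-50,-60,0),G(550,310)),
("top",(12,12,92),F(390,221)),("top",(12,-12,92),F(480,256)),("top",(-12,-12,92),F(445,338)),("top",(-12,12,92),F(358,305))]
p,e=fit(obs,[.6,-.3,0]);print(p,np.degrees(p[2]));print(e.round(2))
np.save("plate.npy",p)
L=box(p,-50,38,-60,60,18,(0,0,255))+box(p,-12,12,-12,12,92,(255,0,0))+box(p,50,50,-60,60,10,(0,200,0))
draw("top",L,"e_t.png",(345,185,425,255),8,2);draw("side",L,"e_s.png",(312,130,382,188),8,2)
E
```

```text
[0.59919694 0.0086132  0.07376238] 4.226273115828004
[[-0.58  0.38]
 [ 0.25  0.33]
 [ 0.21  0.  ]
 [-0.45 -0.2 ]
 [-0.6  -0.  ]
 [ 0.44 -1.28]]
[ 0.51790396 -0.34423196 -0.34062237] -19.516223989940748
[[-0.65  0.36]
 [ 1.32  0.85]
 [-0.04 -1.77]
 [ 1.48 -1.02]
 [-0.37  1.33]
 [ 0.7   0.95]
 [-0.13  0.06]
 [-0.54 -0.4 ]
 [ 0.13 -0.03]
 [ 0.19  0.19]]
```

View pics/d_t.png

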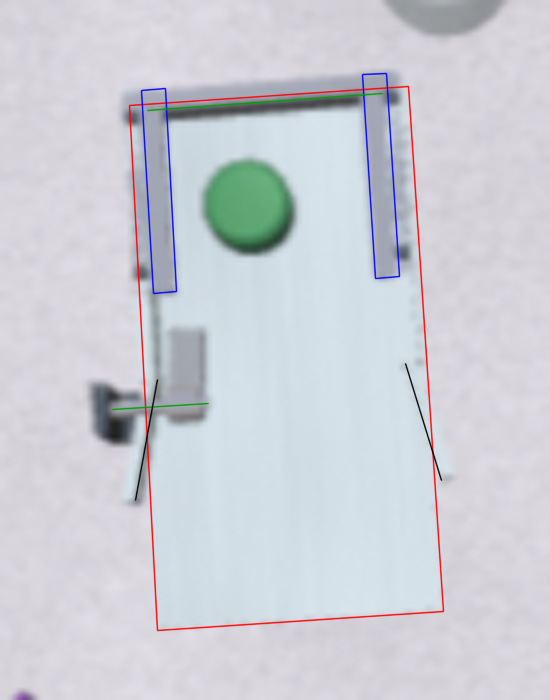

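View pics/d_s.png

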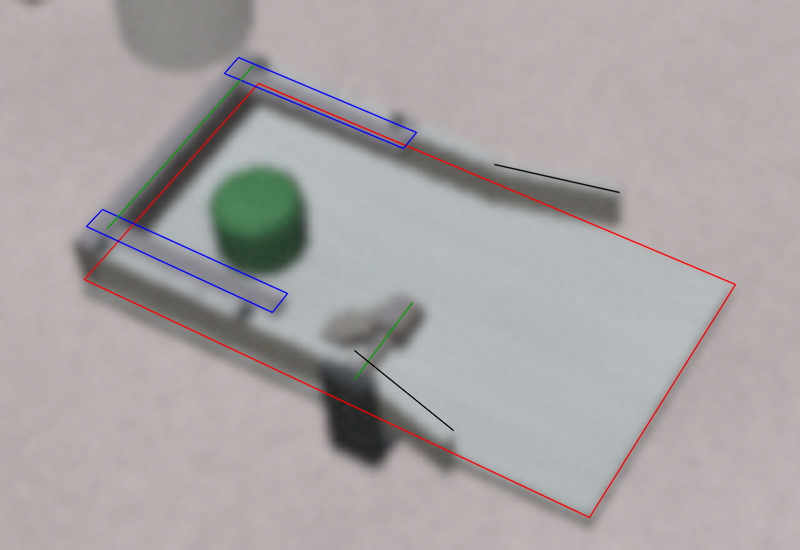

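View pics/e_t.png

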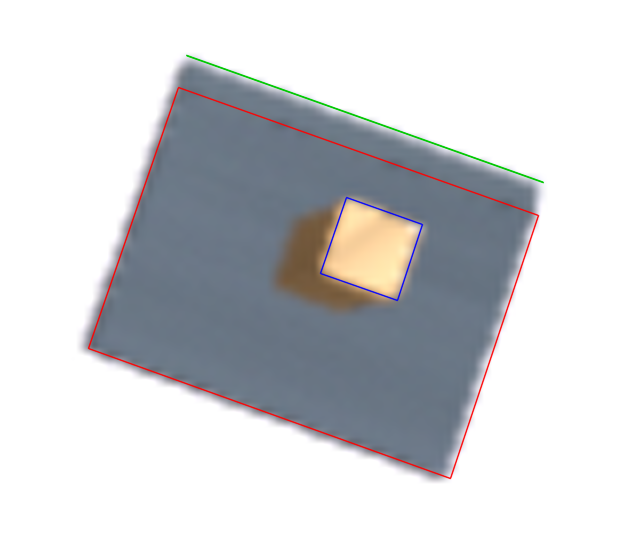

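View pics/e_s.png

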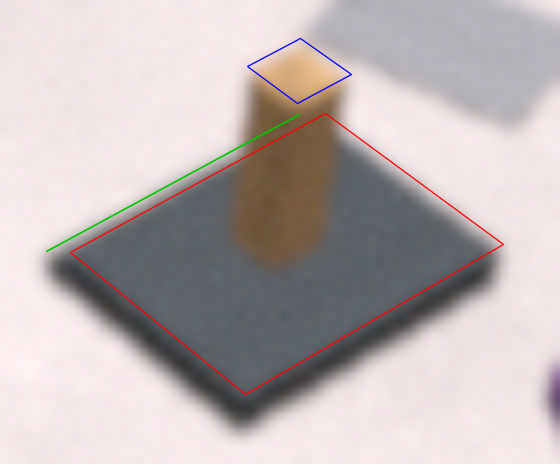

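```bash
cat > edge.py <<'E'
from fit import *
from scipy.ndimage import map_coordinates
def edgefit(n,img,lines,p0,rad=3,verbose=True):
    g=cv2.GaussianBlur(img.astype(np.float32),(0,0),.7)
    gx=[cv2.Sobel(g[:,:,k],cv2.CV_32F,1,0)for k in range(3)];gy=[cv2.Sobel(g[:,:,k],cv2.CV_32F,0,1)for k in range(3)]
    p=np.array(p0,float)
    for it in range(6):
        obs=[]
        for li,(a,b) in enumerate(lines):
            a,b=np.array(a,float),np.array(b,float)
            u=proj(cal[n],T(p,a/1000));v=proj(cal[n],T(p,b/1000));t=(v-u)/np.linalg.norm(v-u);nn=np.array([-t[1],t[0]])
            for s in np.linspace(.05,.95,15):
                q=u+(v-u)*s;k=np.arange(-rad,rad+.01,.1);P=q+k[:,None]*nn
                m=sum(abs(map_coordinates(gx[c],[P[:,1],P[:,0]],order=1)*nn[0]+map_coordinates(gy[c],[P[:,1],P[:,0]],order=1)*nn[1])for c in range(3))
                i=m.argmax()
                if 0<i<len(k)-1 and m[i]>30: obs.append((a+(b-a)*s,nn,P[i],li))
        f=lambda x:np.array([nn@(proj(cal[n],T(x,m/1000))-px) for m,nn,px,_ in obs])
        p=least_squares(f,p,loss='soft_l1',f_scale=.5).x
    e=f(p);li=np.array([o[3]for o in obs])
    if verbose:
        print(n,np.r_[p[:2]*1000,np.degrees(p[2])].round(2));print([(i,int((li==i).sum()),round(float(np.median(e[li==i])),2))for i in sorted(set(li))])
    return p
E
python3 - <<'E'
from edge import *
R=[((-150,-73,8),(-150,73,8)),((-150,73,8),(-95,73,8)),((-150,-73,8),(-95,-73,8)),((22,-50.5,36),(108,-50.5,36)),((22,50.5,36),(108,50.5,36)),((113,-48,38),(113,48,38))]
p=np.load("rack.npy")
for n in("top","side"): edgefit(n,np.load(n+".npy"),R,p)
Pt=[((-50,-60,18),(-50,60,18)),((-50,60,18),(38,60,18)),((-50,-60,18),(38,-60,18)),((50,-60,10),(50,60,10)),((-12,-12,92),(12,-12,92)),((12,-12,92),(12,12,92)),((12,12,92),(-12,12,92)),((-12,-12,92),(-12,12,92))]
p=np.load("plate.npy")
for n in("top","side"): edgefit(n,np.load(n+".npy"),Pt,p)
edgefit("top",np.load("top.npy"),Pt[4:],p,2); edgefit("top",np.load("top.npy"),Pt[:4],p,3)
E
```

```text
top [596.3    8.75   4.53]
[(np.int64(0), 15, -1.55), (np.int64(1), 14, 0.05), (np.int64(2), 14, 0.05), (np.int64(3), 15, 0.3), (np.int64(4), 15, -0.3), (np.int64(5), 15, 1.25)]
side [598.79  14.1    6.53]
[(np.int64(0), 15, -0.39), (np.int64(1), 15, -0.37), (np.int64(2), 15, 0.18), (np.int64(3), 15, 0.84), (np.int64(4), 9, -2.25), (np.int64(5), 15, 0.23)]
top [ 517.36 -343.23  -20.01]
[(np.int64(0), 15, 0.51), (np.int64(1), 15, 0.6), (np.int64(2), 15, -0.09), (np.int64(3), 15, 0.21), (np.int64(4), 15, -0.2), (np.int64(5), 15, -0.29), (np.int64(6), 15, 0.2), (np.int64(7), 15, -0.39)]
side [ 516.43 -335.25  -20.46]
[(np.int64(0), 15, 2.25), (np.int64(1), 15, 1.58), (np.int64(2), 15, -1.46), (np.int64(3), 13, -0.5), (np.int64(4), 10, 0.17), (np.int64(5), 15, -0.12), (np.int64(6), 14, 1.36), (np.int64(7), 15, -0.86)]
top [ 517.87 -343.97  -19.15]
[(np.int64(0), 15, -0.0), (np.int64(1), 15, 0.1), (np.int64(2), 15, 0.0), (np.int64(3), 15, -0.1)]
top [ 516.89 -342.37  -20.23]
[(np.int64(0), 15, 0.1), (np.int64(1), 15, 0.29), (np.int64(2), 15, -0.31), (np.int64(3), 15, -0.2)]
```

```bash
python3 - <<'E'
from edge import *
R=[((-150,-73,8),(-150,73,8)),((-150,73,8),(-95,73,8)),((-150,-73,8),(-95,-73,8)),((22,-50.5,36),(108,-50.5,36)),((22,50.5,36),(108,50.5,36)),((113,-48,8),(113,48,8))]
p=np.load("rack.npy")
q=edgefit("top",np.load("top.npy"),R,p);np.save("rack.npy",q)
edgefit("side",np.load("side.npy"),R[:4],q)
draw("top",racklines(q),"f_t.png",(190,120,300,260),5)
pl=np.array([.5171,-.3431,np.radians(-19.9)]);np.save("plate.npy",pl)
# puck
for c in("top","side"):
    t=r.trace("puck",c)[0];m=t["mask"];ys,xs=np.nonzero(m);print(c,t["conf"],xs.mean(),ys.mean(),t["bbox"])
b=np.load("top.npy");g=b[:,:,1]-b[:,:,2];m=(g>25)[140:180,220:260];ys,xs=np.nonzero(m);print(xs.min()+220,xs.max()+220,ys.min()+140,ys.max()+140)
# tray
t=r.trace("tray","top")[0];mm=t["mask"].astype(np.uint8);c=max(cv2.findContours(mm,0,2)[0],key=cv2.contourArea);rc=cv2.minAreaRect(c);print(rc);print(cv2.boxPoints(rc))
print([at(cal["top"],x,.035).round(4).tolist() for x in cv2.boxPoints(rc)])
crop(dict(image=b),"f_tray.png",50,175,175,290,6,1.6)
E
```

```text
top [600.01   9.11   4.56]
[(np.int64(0), 15, -0.16), (np.int64(1), 15, -0.0), (np.int64(2), 15, 0.1), (np.int64(3), 15, 0.2), (np.int64(4), 15, -0.3), (np.int64(5), 15, 0.03)]
side [600.13  15.7    6.82]
[(np.int64(0), 15, 0.11), (np.int64(1), 15, -0.44), (np.int64(2), 15, -0.23), (np.int64(3), 15, 0.19)]
top 0.53 238.77142857142857 161.10357142857143 [228.8, 149.6, 249.1, 172.4]Traceback (most recent call last):
  File "<stdin>", line 10, in <module>
IndexError: list index out of range
```

View pics/f_t.png

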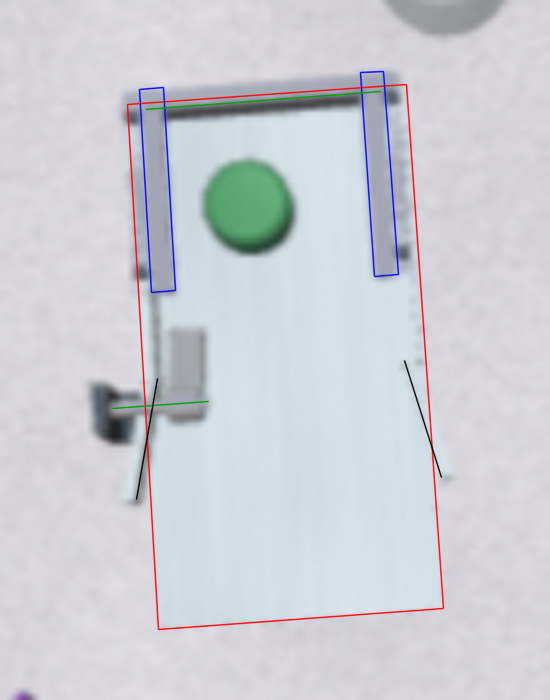

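```bash
python3 - <<'E'
from edge import *
b=np.load("top.npy")
crop(dict(image=b),"f_tray.png",50,175,175,290,6,1.6)
g=b[:,:,1]-b[:,:,2];print(g[161,225:255].round()); m=(g>20)
m[:140]=0;m[185:]=0;m[:,:220]=0;m[:,260:]=0
ys,xs=np.nonzero(m);print(xs.min(),xs.max(),ys.min(),ys.max(),xs.mean(),ys.mean(),m.sum())
r.get_image("top")
for c in("tray",):
    t=r.trace("tray","top")
    if t:
        mm=t[0]["mask"].astype(np.uint8);c=max(cv2.findContours(mm,0,2)[0],key=cv2.contourArea);rc=cv2.minAreaRect(c);print(rc)
        print([at(cal["top"],x,.035).round(4).tolist() for x in cv2.boxPoints(rc)])
E
```

```text
[ 8.  8.  8.  8.  9. 16. 36. 48. 50. 49. 49. 49. 49. 49. 49. 49. 49. 49.
 49. 49. 49. 46. 38. 18.  9.  8.  8.  8.  8.  8.]
231 247 152 169 239.0040322580645 160.375 248
((110.40565490722656, 232.6697998046875), (83.14205932617188, 62.745059967041016), 29.05460548400879)
[[0.455, 0.4753, 0.035], [0.5943, 0.4048, 0.035], [0.4932, 0.2164, 0.035], [0.3564, 0.288, 0.035]]
```

View pics/f_tray.png

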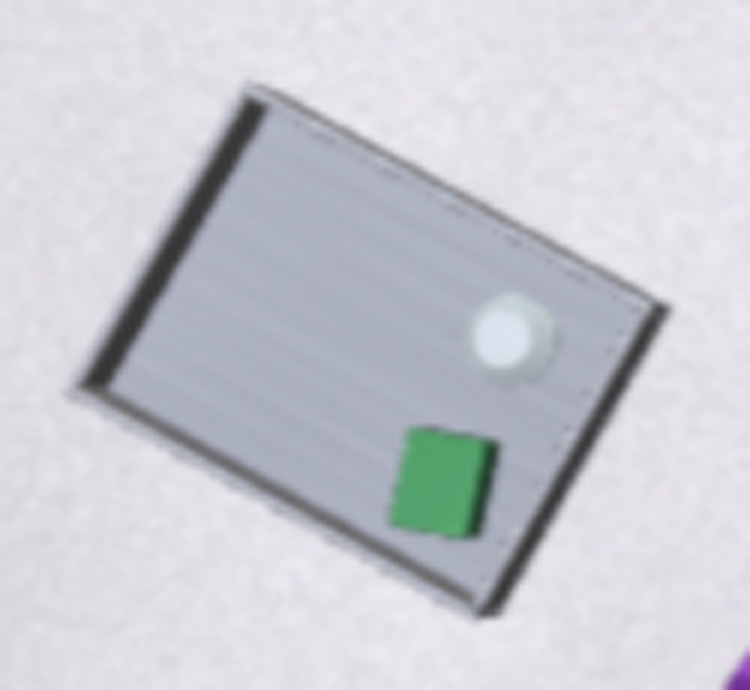

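```bash
python3 - <<'E'
from edge import *
q=np.load("rack.npy");q[0]=.5988;np.save("rack.npy",q)
P=at(cal["top"],(239.2,160.4),.042);print(P)
c,s=np.cos(q[2]),np.sin(q[2]);d=P[:2]-q[:2];print("rack",c*d[0]+s*d[1],-s*d[0]+c*d[1])
for x in (160.4,): print(proj(cal["side"],P), proj(cal["side"],[P[0],P[1],.008]))
o=r.get_obs();print(o["time_s"],o["eef_pos"],o["joint_positions"])
pl=np.load("plate.npy");d=pl[:2]-q[:2];print(c*d[0]+s*d[1],-s*d[0]+c*d[1])
# small plate, vase near
E
```

```text
[0.65829443 0.02412514 0.042     ]
rack 0.06049924894226075 0.010242295027769856
[221.49443072 218.43002747] [223.04282536 227.52294756]
2.2 [ 0.26196283 -0.59485354  0.23132565] [60.54908819 19.08906273  2.28495405 83.96162117 -0.76890898 76.963506
 -3.35144035]
-0.10942068636815214 -0.34460610143385206
```

```bash
cat > plan.py <<'E'
from h import *
import json
def plan(tp,tyaw,v=40.,w=7.0,pos=None,yaw=None,n=None,quiet=False):
    """tp in m, yaw (of tool x) deg; prints calls"""
    o=r.get_obs()
    if pos is None:
        pos=np.array(o["eef_pos"]);R=np.array(o["tcp_rot"]);yaw=np.degrees(np.arctan2(R[1,0],R[0,0]))
        print("t",round(o["time_s"],2),"pos",pos.round(4).tolist(),"yaw",round(yaw,2),"z",R[:,2].round(4).tolist(),"F",np.round(o["contact_force"],1).tolist(),"gap",round(o["finger_gap"]*85.4,1))
    tp=np.array(tp,float);d=(tp-pos)*1000;dy=(tyaw-yaw+180)%360-180
    k=max(1,int(np.ceil(max(np.linalg.norm(d)/v,abs(dy)/w)-1e-6)))
    k=int(np.ceil(k/5)*5)
    for c in range(k//5):
        y0=np.radians(yaw+dy*c*5/k);X=np.array([np.cos(y0),np.sin(y0),0]);Y=np.array([np.sin(y0),-np.cos(y0),0])
        rows=[]
        for j in range(1,6):
            s=d*j/k/10;rows.append([[round(float(s@X),2),round(float(s@Y),2),round(float(-s[2]),2)],[0,0,round(float(-dy*j/k),1)]])
        print(json.dumps(rows))
    return tp,tyaw
E
python3 -c "
from plan import *
plan([.658,.024,.20],94.5)"
```

```text
t 2.2 pos [0.262, -0.5949, 0.2313] yaw 23.77 z [0.0, 0.0, -1.0] F [0.3, -0.1, -0.0] gap 85.7
[[[3.06, -2.03, 0.16], [0, 0, -3.5]], [[6.12, -4.07, 0.31], [0, 0, -7.1]], [[9.18, -6.1, 0.47], [0, 0, -10.6]], [[12.24, -8.14, 0.63], [0, 0, -14.1]], [[15.3, -10.17, 0.78], [0, 0, -17.7]]]
[[[3.53, -1.01, 0.16], [0, 0, -3.5]], [[7.07, -2.02, 0.31], [0, 0, -7.1]], [[10.6, -3.03, 0.47], [0, 0, -10.6]], [[14.13, -4.03, 0.63], [0, 0, -14.1]], [[17.66, -5.04, 0.78], [0, 0, -17.7]]]
[[[3.67, 0.11, 0.16], [0, 0, -3.5]], [[7.34, 0.22, 0.31], [0, 0, -7.1]], [[11.02, 0.34, 0.47], [0, 0, -10.6]], [[14.69, 0.45, 0.63], [0, 0, -14.1]], [[18.36, 0.56, 0.78], [0, 0, -17.7]]]
[[[3.46, 1.22, 0.16], [0, 0, -3.5]], [[6.93, 2.44, 0.31], [0, 0, -7.1]], [[10.39, 3.67, 0.47], [0, 0, -10.6]], [[13.86, 4.89, 0.63], [0, 0, -14.1]], [[17.32, 6.11, 0.78], [0, 0, -17.7]]]
```

move_arm:
  rows:
    - [[3.06,-2.03,0.16],[0,0,-3.5]]
    - [[6.12,-4.07,0.31],[0,0,-7.1]]
    - [[9.18,-6.1,0.47],[0,0,-10.6]]
    - [[12.24,-8.14,0.63],[0,0,-14.1]]
    - [[15.3,-10.17,0.78],[0,0,-17.7]]
  fingers: 6.2
  newtons: 40

```text
time_s: 2.62
eef_pos: [0.3616, -0.4386, 0.2236]
tcp_rot: [[0.747, 0.664, 0.0], [0.664, -0.747, -0.0], [-0.0, 0.0, -1.0]]
contact_force: [0.7, 0.2, -0.9]
finger_gap: 0.724
```

move_arm:
  rows:
    - [[3.53,-1.01,0.16],[0,0,-3.5]]
    - [[7.07,-2.02,0.31],[0,0,-7.1]]
    - [[10.6,-3.03,0.47],[0,0,-10.6]]
    - [[14.13,-4.03,0.63],[0,0,-14.1]]
    - [[17.66,-5.04,0.78],[0,0,-17.7]]

```text
time_s: 3.03
eef_pos: [0.4606, -0.2838, 0.2159]
tcp_rot: [[0.51, 0.86, 0.0], [0.86, -0.51, -0.0], [-0.0, 0.001, -1.0]]
contact_force: [1.3, -1.2, -0.4]
finger_gap: 0.728
```

move_arm:
  rows:
    - [[3.67,0.11,0.16],[0,0,-3.5]]
    - [[7.34,0.22,0.31],[0,0,-7.1]]
    - [[11.02,0.34,0.47],[0,0,-10.6]]
    - [[14.69,0.45,0.63],[0,0,-14.1]]
    - [[18.36,0.56,0.78],[0,0,-17.7]]

```text
time_s: 3.45
eef_pos: [0.5596, -0.1291, 0.2081]
tcp_rot: [[0.225, 0.974, 0.001], [0.974, -0.225, -0.0], [-0.0, 0.001, -1.0]]
contact_force: [0.5, -0.5, 0.0]
finger_gap: 0.724
```

move_arm:
  rows:
    - [[3.46,1.22,0.16],[0,0,-3.5]]
    - [[6.93,2.44,0.31],[0,0,-7.1]]
    - [[10.39,3.67,0.47],[0,0,-10.6]]
    - [[13.86,4.89,0.63],[0,0,-14.1]]
    - [[17.32,6.11,0.78],[0,0,-17.7]]

```text
time_s: 3.87
eef_pos: [0.6585, 0.0255, 0.2002]
tcp_rot: [[-0.082, 0.997, 0.0], [0.997, 0.082, -0.0], [-0.0, 0.0, -1.0]]
contact_force: [1.3, -0.7, 0.2]
finger_gap: 0.726
```

move_arm:
  rows:
    - [[0,0,0],[0,0,0]]
    - [[0,0,0],[0,0,0]]
    - [[0,0,0],[0,0,0]]
    - [[0,0,0],[0,0,0]]
    - [[0,0,0],[0,0,0]]

```text
time_s: 4.28
eef_pos: [0.6576, 0.0223, 0.2004]
tcp_rot: [[-0.077, 0.997, 0.0], [0.997, 0.077, -0.001], [-0.001, 0.0, -1.0]]
contact_force: [0.5, 0.0, -0.1]
finger_gap: 0.723
```

```bash
python3 -c "
from plan import *
plan([.658,.0245,.06],94.5,30)
s=cam('side');t=cam('top');crop(s,'g_s.png',120,120,360,300,3.3);crop(t,'g_t.png',170,90,310,260,3.3)"
```

```text
t 4.28 pos [0.6576, 0.0223, 0.2004] yaw 94.42 z [0.0002, -0.0009, -1.0] F [0.5, 0.0, -0.1] gap 61.8
[[[0.04, 0.01, 2.81], [0, 0, -0.0]], [[0.09, 0.02, 5.62], [0, 0, -0.0]], [[0.13, 0.04, 8.42], [0, 0, -0.0]], [[0.17, 0.05, 11.23], [0, 0, -0.1]], [[0.21, 0.06, 14.04], [0, 0, -0.1]]]
```

move_arm:
  rows:
    - [[0.05,0.02,2.8],[0,0,0]]
    - [[0.1,0.03,5.6],[0,0,0]]
    - [[0.15,0.04,8.4],[0,0,0]]
    - [[0.2,0.05,11.2],[0,0,0]]
    - [[0.2,0.05,14.0],[0,0,0]]

```text
time_s: 4.8
eef_pos: [0.658, 0.0255, 0.0593]
tcp_rot: [[-0.079, 0.997, 0.001], [0.997, 0.079, -0.0], [-0.0, 0.001, -1.0]]
contact_force: [1.0, -0.2, 0.5]
finger_gap: 0.727
```

```bash
python3 -c "
from plan import *
plan([.658,.0245,.018],94.5,30)
s=cam('side');t=cam('top');crop(s,'g_s.png',120,120,360,300,3.3);crop(t,'g_t.png',170,90,310,260,3.3)"
```

```text
t 4.8 pos [0.658, 0.0255, 0.0593] yaw 94.51 z [0.0007, -0.0002, -1.0] F [1.0, -0.2, 0.5] gap 62.1
[[[-0.02, -0.0, 0.83], [0, 0, 0.0]], [[-0.04, -0.0, 1.65], [0, 0, 0.0]], [[-0.06, -0.0, 2.48], [0, 0, 0.0]], [[-0.08, -0.0, 3.3], [0, 0, 0.0]], [[-0.1, -0.01, 4.13], [0, 0, 0.0]]]
```

View pics/g_s.png

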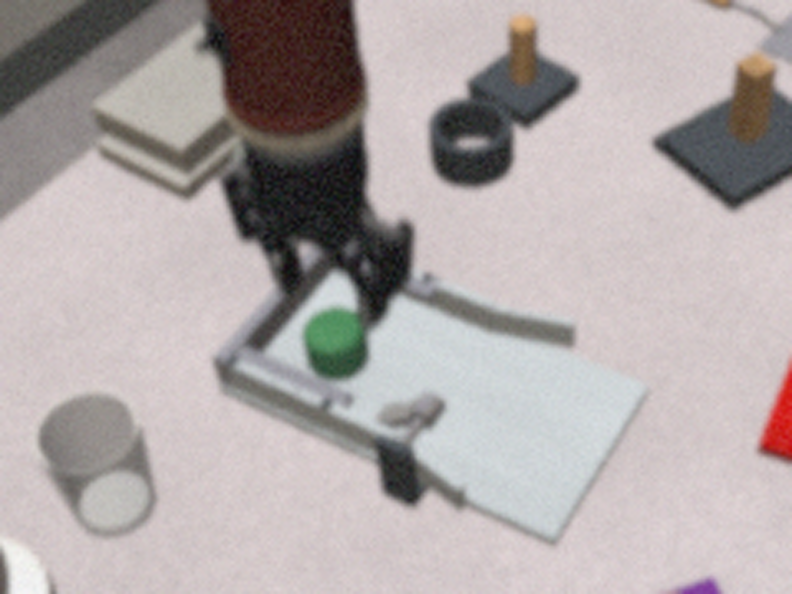

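View pics/g_t.png

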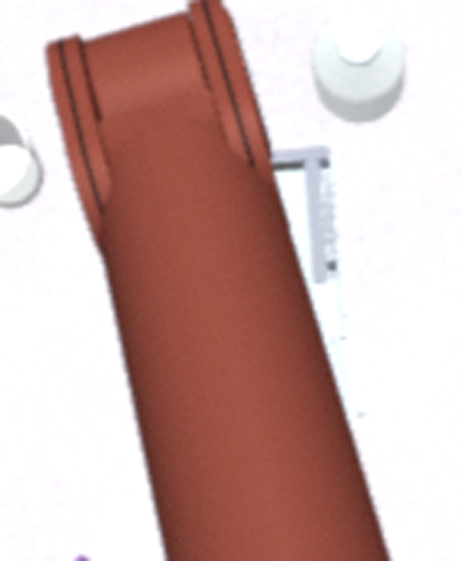

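```bash
python3 -c "
from fit import *
for z in(.06,.066,.07):
  for k in(-.037,0,.037): print(z,k,proj(cal['side'],[.658+k,.0255+.08*k,z]))
print(proj(cal['side'],[.658,.0245,.042]))"
```

```text
0.06 -0.037 [233.83428595 219.64726056]
0.06 0 [220.37235994 213.8560909 ]
0.06 0.037 [207.23003477 208.20240994]
0.066 -0.037 [233.60186916 217.95614069]
0.066 0 [220.08184764 212.15918003]
0.066 0.037 [206.88424097 206.50046073]
0.07 -0.037 [233.44573849 216.82009678]
0.07 0 [219.88670808 211.01935072]
0.07 0.037 [206.65198921 205.35734975]
[221.49338973 218.58383437]
```

move_arm:
  rows:
    - [[0,0,0.85],[0,0,0]]
    - [[0,0,1.7],[0,0,0]]
    - [[0,0,2.5],[0,0,0]]
    - [[0,0,3.3],[0,0,0]]
    - [[0,0,4.2],[0,0,0]]

```text
time_s: 5.32
eef_pos: [0.6587, 0.0261, 0.0184]
tcp_rot: [[-0.079, 0.997, 0.002], [0.997, 0.079, -0.0], [-0.0, 0.002, -1.0]]
contact_force: [0.3, 0.0, 1.0]
finger_gap: 0.724
```

move_arm:
  rows:
    - [[0,0,0],[0,0,0]]
    - [[0,0,0],[0,0,0]]
    - [[0,0,0],[0,0,0]]
    - [[0,0,0],[0,0,0]]
    - [[0,0,0],[0,0,0]]
  fingers: 3.5
  newtons: 30

```text
time_s: 5.73
eef_pos: [0.6582, 0.0262, 0.0185]
tcp_rot: [[-0.08, 0.997, 0.0], [0.997, 0.08, 0.0], [0.0, 0.0, -1.0]]
contact_force: [-0.5, -0.0, -2.4]
finger_gap: 0.524
```

move_arm:
  rows:
    - [[0,0,0],[0,0,0]]
    - [[0,0,0],[0,0,0]]
    - [[0,0,-0.4],[0,0,0]]
    - [[0,0,-1.2],[0,0,0]]
    - [[0,0,-2.5],[0,0,0]]

```text
time_s: 6.15
eef_pos: [0.6573, 0.0261, 0.043]
tcp_rot: [[-0.08, 0.997, -0.002], [0.997, 0.08, 0.0], [0.0, -0.002, -1.0]]
contact_force: [-0.3, -0.1, -1.7]
finger_gap: 0.523
```

```bash
python3 -c "
from plan import *
print(plan([.658,.0245,.17],94.5,30))
s=cam('side');crop(s,'h_s.png',120,120,360,300,3.3)"
```

```text
t 6.15 pos [0.6573, 0.0261, 0.043] yaw 94.57 z [-0.0019, 0.0001, -1.0] F [-0.3, -0.1, -1.7] gap 44.6
[[[-0.03, 0.01, -2.54], [0, 0, 0.0]], [[-0.07, 0.02, -5.08], [0, 0, 0.0]], [[-0.1, 0.03, -7.62], [0, 0, 0.0]], [[-0.14, 0.05, -10.16], [0, 0, 0.1]], [[-0.17, 0.06, -12.7], [0, 0, 0.1]]]
(array([0.658 , 0.0245, 0.17  ]), 94.5)
```

View pics/h_s.png

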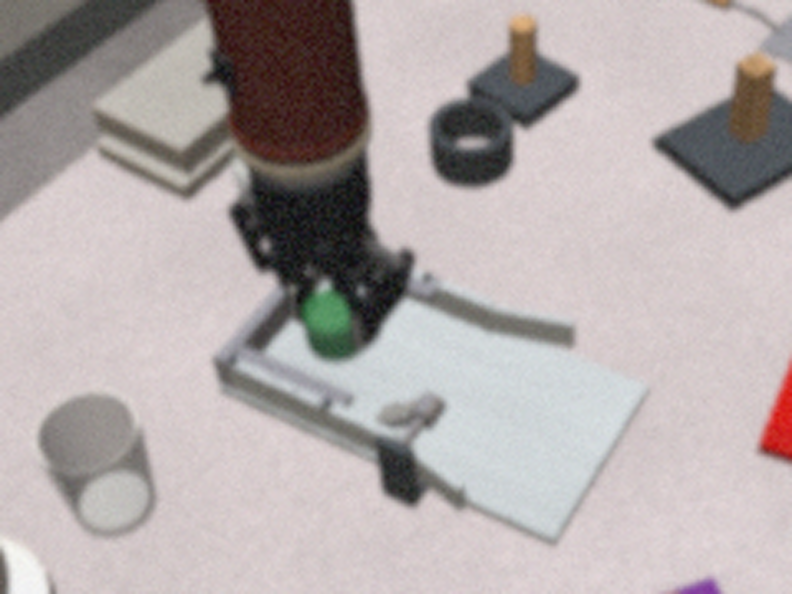

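```bash
python3 -c "
from plan import *
p,y=np.array([.6573,.0261,.043]),94.5
p1=[.655,.03,.15]
plan(p1,y,30,pos=p,yaw=y)
print()
plan([.499,.391,.13],y,40,pos=np.array(p1),yaw=y)"
```

```text
[[[0.08, -0.04, -2.14], [0, 0, -0.0]], [[0.16, -0.08, -4.28], [0, 0, -0.0]], [[0.24, -0.12, -6.42], [0, 0, -0.0]], [[0.33, -0.16, -8.56], [0, 0, -0.0]], [[0.41, -0.2, -10.7], [0, 0, -0.0]]]

[[[3.72, -1.27, 0.2], [0, 0, -0.0]], [[7.44, -2.54, 0.4], [0, 0, -0.0]], [[11.16, -3.82, 0.6], [0, 0, -0.0]], [[14.89, -5.09, 0.8], [0, 0, -0.0]], [[18.61, -6.36, 1.0], [0, 0, -0.0]]]
[[[3.72, -1.27, 0.2], [0, 0, -0.0]], [[7.44, -2.54, 0.4], [0, 0, -0.0]], [[11.16, -3.82, 0.6], [0, 0, -0.0]], [[14.89, -5.09, 0.8], [0, 0, -0.0]], [[18.61, -6.36, 1.0], [0, 0, -0.0]]]
```

move_arm:
  rows:
    - [[0,0,-2.14],[0,0,0]]
    - [[0.1,0,-4.3],[0,0,0]]
    - [[0.2,-0.1,-6.4],[0,0,0]]
    - [[0.3,-0.15,-8.6],[0,0,0]]
    - [[0.4,-0.2,-10.7],[0,0,0]]

```text
time_s: 6.62
eef_pos: [0.656, 0.0302, 0.1526]
tcp_rot: [[-0.08, 0.997, 0.002], [0.997, 0.08, 0.0], [-0.0, 0.002, -1.0]]
contact_force: [0.6, 0.1, -1.2]
finger_gap: 0.523
```

move_arm:
  rows:
    - [[3.72,-1.27,0.2],[0,0,0]]
    - [[7.44,-2.54,0.4],[0,0,0]]
    - [[11.16,-3.82,0.6],[0,0,0]]
    - [[14.89,-5.09,0.8],[0,0,0]]
    - [[18.61,-6.36,1.0],[0,0,0]]

```text
time_s: 7.03
eef_pos: [0.5769, 0.2121, 0.1415]
tcp_rot: [[-0.079, 0.997, 0.002], [0.997, 0.079, 0.0], [0.0, 0.002, -1.0]]
contact_force: [0.8, 0.8, -1.4]
finger_gap: 0.523
```

move_arm:
  rows:
    - [[3.72,-1.27,0.2],[0,0,0]]
    - [[7.44,-2.54,0.4],[0,0,0]]
    - [[11.16,-3.82,0.6],[0,0,0]]
    - [[14.89,-5.09,0.8],[0,0,0]]
    - [[18.61,-6.36,1.0],[0,0,0]]

```text
time_s: 7.45
eef_pos: [0.4987, 0.3927, 0.1314]
tcp_rot: [[-0.079, 0.997, 0.002], [0.997, 0.079, 0.001], [0.001, 0.002, -1.0]]
contact_force: [0.8, -0.3, -2.2]
finger_gap: 0.519
```

```bash
python3 -c "
from plan import *
plan([.499,.391,.0165],94.5,30)
s=cam('side');crop(s,'i_s.png',100,230,330,420,3.3);s=cam('top');crop(s,'i_t.png',30,120,220,300,3.3)"
```

```text
t 7.45 pos [0.4987, 0.3927, 0.1314] yaw 94.55 z [0.0017, 0.0008, -1.0] F [0.8, -0.3, -2.2] gap 44.4
[[[-0.03, 0.0, 2.3], [0, 0, 0.0]], [[-0.07, 0.01, 4.6], [0, 0, 0.0]], [[-0.1, 0.01, 6.9], [0, 0, 0.0]], [[-0.14, 0.01, 9.2], [0, 0, 0.0]], [[-0.17, 0.01, 11.49], [0, 0, 0.0]]]
```

View pics/i_s.png

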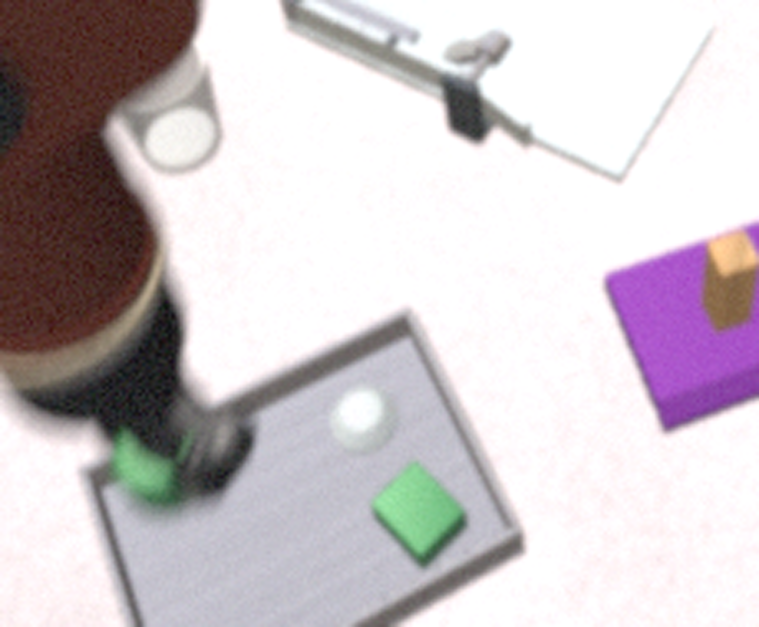

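View pics/i_t.png

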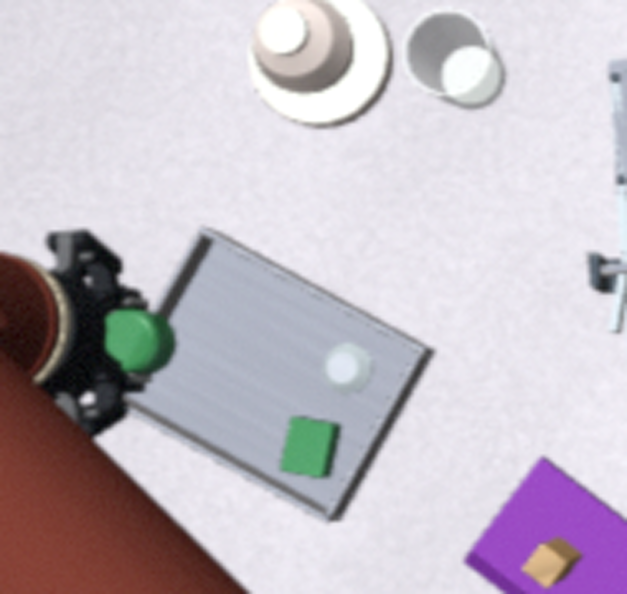

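```bash
python3 -c "
from fit import *
c=cal['top']
print(at(c,(71.9,223.2),.155),at(c,(111.5,233.3),.035))
P=[at(c,full(q,6,(50,175)),.035)[:2] for q in((250,85),(665,310),(485,615),(78,392))]
P=np.array(P);print(P);m=P.mean(0);ax=(P[0]+P[3]-P[1]-P[2]);ax/=np.linalg.norm(ax);print(m,ax,m+.047*ax)"
```

```text
[0.49158118 0.39079747 0.155     ] [0.47252791 0.34296162 0.035     ]
[[0.58486245 0.39941785]
 [0.49108936 0.22023042]
 [0.36428219 0.29103161]
 [0.45504587 0.46577994]]
[0.47381997 0.34411496] [0.46231911 0.88671362] [0.49554897 0.3857905 ]
```

move_arm:
  rows:
    - [[-0.6,-0.3,2.3],[0,0,0]]
    - [[-0.6,-0.3,4.6],[0,0,0]]
    - [[-0.6,-0.3,7],[0,0,0]]
    - [[-0.6,-0.3,9],[0,0,0]]
    - [[-0.6,-0.3,10.6],[0,0,0]]

```text
time_s: 7.97
eef_pos: [0.4969, 0.3842, 0.0234]
tcp_rot: [[-0.079, 0.997, 0.0], [0.997, 0.079, -0.0], [-0.0, -0.0, -1.0]]
contact_force: [0.3, 0.2, -1.8]
finger_gap: 0.522
```

move_arm:
  rows:
    - [[0,0,0.3],[0,0,0]]
    - [[0,0,0.6],[0,0,0]]
    - [[0,0,0.8],[0,0,0]]
    - [[0,0,0.9],[0,0,0]]
    - [[0,0,0.9],[0,0,0]]

```text
time_s: 8.38
eef_pos: [0.4974, 0.3851, 0.0162]
tcp_rot: [[-0.08, 0.997, 0.001], [0.997, 0.08, 0.001], [0.001, 0.001, -1.0]]
contact_force: [0.1, 0.1, -1.7]
finger_gap: 0.527
```

move_arm:
  rows:
    - [[0,0,0.05],[0,0,0]]
    - [[0,0,0.1],[0,0,0]]
    - [[0,0,0.15],[0,0,0]]
    - [[0,0,0.15],[0,0,0]]
    - [[0,0,0.15],[0,0,0]]

```text
time_s: 8.8
eef_pos: [0.4971, 0.3849, 0.0142]
tcp_rot: [[-0.079, 0.997, 0.001], [0.997, 0.079, 0.0], [0.0, 0.001, -1.0]]
contact_force: [-2.0, -0.9, 5.5]
finger_gap: 0.525
```

move_arm:
  rows:
    - [[0,0,0],[0,0,0]]
    - [[0,0,0],[0,0,0]]
    - [[0,0,0],[0,0,0]]
    - [[0,0,0],[0,0,0]]
    - [[0,0,-0.5],[0,0,0]]
  fingers: 6.4

```text
time_s: 9.22
eef_pos: [0.4963, 0.3842, 0.0178]
tcp_rot: [[-0.08, 0.997, -0.001], [0.997, 0.08, -0.001], [-0.001, -0.001, -1.0]]
contact_force: [0.2, -0.4, -0.9]
finger_gap: 0.747
```

move_arm:
  rows:
    - [[0,0,-2],[0,0,0]]
    - [[0,0,-5],[0,0,0]]
    - [[0,0,-8.5],[0,0,0]]
    - [[0,0,-12],[0,0,0]]
    - [[0,0,-16],[0,0,0]]

```text
time_s: 9.63
eef_pos: [0.4961, 0.3842, 0.1798]
tcp_rot: [[-0.08, 0.997, -0.001], [0.997, 0.08, -0.001], [-0.001, -0.001, -1.0]]
contact_force: [1.0, -0.6, 0.2]
finger_gap: 0.747
```

```bash
python3 -c "
from plan import *
pl=np.load('plate.npy');print(pl)
plan([.517,-.3435,.20],70,40)
s=cam('side');crop(s,'j_s.png',100,230,330,420,3.3);s=cam('top');crop(s,'j_t.png',30,120,220,300,3.3)"
```

```text
[ 0.5171     -0.3431     -0.34732052]
t 9.63 pos [0.4961, 0.3842, 0.1798] yaw 94.59 z [-0.0013, -0.0007, -1.0] F [1.0, -0.6, 0.2] gap 63.8
[[[-3.64, -0.19, -0.1], [0, 0, 1.2]], [[-7.27, -0.37, -0.2], [0, 0, 2.5]], [[-10.91, -0.56, -0.3], [0, 0, 3.7]], [[-14.54, -0.75, -0.4], [0, 0, 4.9]], [[-18.18, -0.93, -0.51], [0, 0, 6.1]]]
[[[-3.63, 0.2, -0.1], [0, 0, 1.2]], [[-7.27, 0.41, -0.2], [0, 0, 2.5]], [[-10.9, 0.61, -0.3], [0, 0, 3.7]], [[-14.54, 0.81, -0.4], [0, 0, 4.9]], [[-18.17, 1.02, -0.51], [0, 0, 6.1]]]
[[[-3.59, 0.59, -0.1], [0, 0, 1.2]], [[-7.18, 1.18, -0.2], [0, 0, 2.5]], [[-10.78, 1.77, -0.3], [0, 0, 3.7]], [[-14.37, 2.37, -0.4], [0, 0, 4.9]], [[-17.96, 2.96, -0.51], [0, 0, 6.1]]]
[[[-3.51, 0.97, -0.1], [0, 0, 1.2]], [[-7.02, 1.95, -0.2], [0, 0, 2.5]], [[-10.52, 2.92, -0.3], [0, 0, 3.7]], [[-14.03, 3.89, -0.4], [0, 0, 4.9]], [[-17.54, 4.86, -0.51], [0, 0, 6.1]]]
```

View pics/j_s.png

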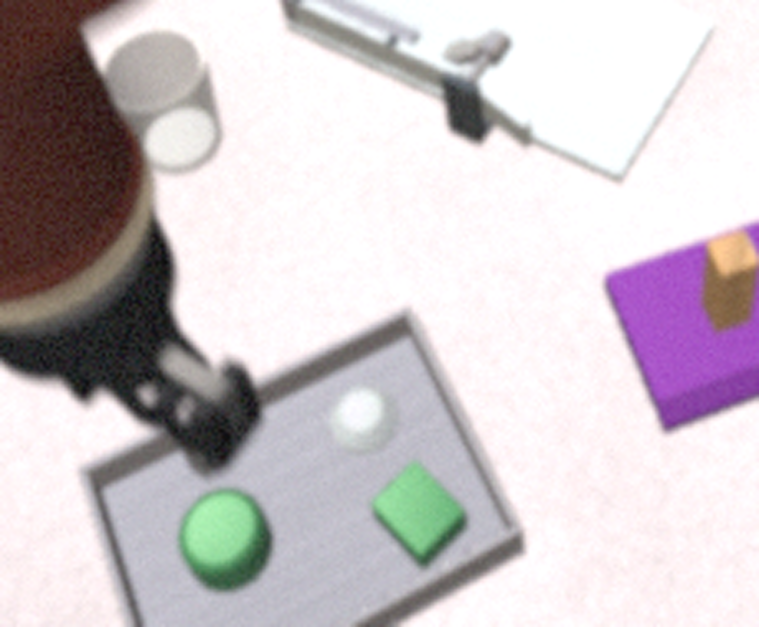

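move_arm:
  rows:
    - [[-3.64,-0.19,-0.1],[0,0,1.2]]
    - [[-7.27,-0.37,-0.2],[0,0,2.5]]
    - [[-10.91,-0.56,-0.3],[0,0,3.7]]
    - [[-14.54,-0.75,-0.4],[0,0,4.9]]
    - [[-18.18,-0.93,-0.51],[0,0,6.1]]

```text
time_s: 10.15
eef_pos: [0.5017, 0.2012, 0.184]
tcp_rot: [[0.028, 1.0, 0.0], [1.0, -0.028, 0.0], [0.0, 0.0, -1.0]]
contact_force: [1.3, 1.3, -0.0]
finger_gap: 0.746
```

move_arm:
  rows:
    - [[-3.63,0.2,-0.1],[0,0,1.2]]
    - [[-7.27,0.41,-0.2],[0,0,2.5]]
    - [[-10.9,0.61,-0.3],[0,0,3.7]]
    - [[-14.54,0.81,-0.4],[0,0,4.9]]
    - [[-18.17,1.02,-0.51],[0,0,6.1]]

```text
time_s: 10.57
eef_pos: [0.5071, 0.0191, 0.1893]
tcp_rot: [[0.134, 0.991, 0.001], [0.991, -0.134, -0.0], [0.0, 0.001, -1.0]]
contact_force: [0.9, -0.2, -0.6]
finger_gap: 0.752
```

move_arm:
  rows:
    - [[-3.59,0.59,-0.1],[0,0,1.2]]
    - [[-7.18,1.18,-0.2],[0,0,2.5]]
    - [[-10.78,1.77,-0.3],[0,0,3.7]]
    - [[-14.37,2.37,-0.4],[0,0,4.9]]
    - [[-17.96,2.96,-0.51],[0,0,6.1]]

```text
time_s: 10.98
eef_pos: [0.5126, -0.1628, 0.1944]
tcp_rot: [[0.238, 0.971, 0.001], [0.971, -0.238, -0.0], [-0.0, 0.001, -1.0]]
contact_force: [1.6, -0.3, 0.6]
finger_gap: 0.747
```

move_arm:
  rows:
    - [[-3.51,0.97,-0.1],[0,0,1.2]]
    - [[-7.02,1.95,-0.2],[0,0,2.5]]
    - [[-10.52,2.92,-0.3],[0,0,3.7]]
    - [[-14.03,3.89,-0.4],[0,0,4.9]]
    - [[-17.54,4.86,-0.51],[0,0,6.1]]

```text
time_s: 11.4
eef_pos: [0.5182, -0.3447, 0.1993]
tcp_rot: [[0.34, 0.94, 0.0], [0.94, -0.34, -0.0], [-0.0, 0.0, -1.0]]
contact_force: [0.4, -0.3, 0.2]
finger_gap: 0.75
```

```bash
python3 -c "
from plan import *
plan([.517,-.3435,.11],70,40)
s=cam('side');crop(s,'k_s.png',270,80,430,220,4,1.6);
t=cam('top');crop(t,'k_t.png',60,170,260,320,3.3)"
```

```text
t 11.4 pos [0.5182, -0.3447, 0.1993] yaw 70.12 z [0.0003, -0.0002, -1.0] F [0.4, -0.3, 0.2] gap 64.0
[[[0.01, -0.03, 1.79], [0, 0, 0.0]], [[0.03, -0.06, 3.57], [0, 0, 0.0]], [[0.04, -0.09, 5.36], [0, 0, 0.1]], [[0.06, -0.12, 7.14], [0, 0, 0.1]], [[0.07, -0.16, 8.93], [0, 0, 0.1]]]
```

View pics/k_s.png

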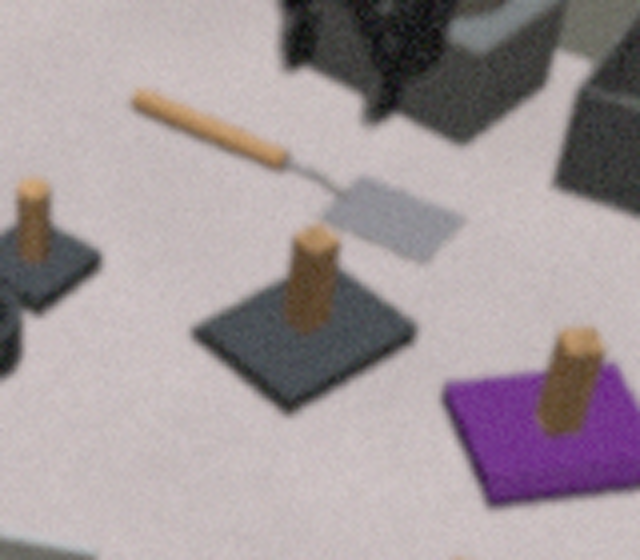

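View pics/k_t.png

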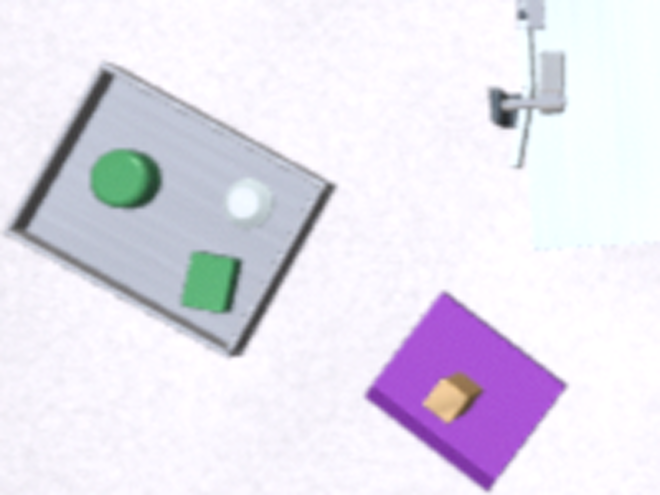

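move_arm:
  rows:
    - [[0.05,0,2.5],[0,0,0.1]]
    - [[0.05,0,5],[0,0,0.1]]
    - [[0.05,0,7.5],[0,0,0.1]]
    - [[0.05,0,9],[0,0,0.1]]
    - [[0.05,0,9.5],[0,0,0.1]]

```text
time_s: 11.92
eef_pos: [0.5172, -0.3413, 0.1011]
tcp_rot: [[0.34, 0.94, -0.003], [0.94, -0.34, 0.003], [0.001, -0.004, -1.0]]
contact_force: [0.6, 0.4, -0.3]
finger_gap: 0.753
```

```bash
python3 -c "
from plan import *
plan([.517,-.3435,.055],70,40)
s=cam('side');crop(s,'l_s.png',290,80,420,200,5,1.6);
"
```

```text
t 11.92 pos [0.5172, -0.3413, 0.1011] yaw 70.1 z [-0.0034, 0.0025, -1.0] F [0.6, 0.4, -0.3] gap 64.3
[[[-0.04, 0.01, 0.92], [0, 0, 0.0]], [[-0.09, 0.02, 1.84], [0, 0, 0.0]], [[-0.13, 0.03, 2.77], [0, 0, 0.1]], [[-0.17, 0.04, 3.69], [0, 0, 0.1]], [[-0.22, 0.05, 4.61], [0, 0, 0.1]]]
```

View pics/l_s.png

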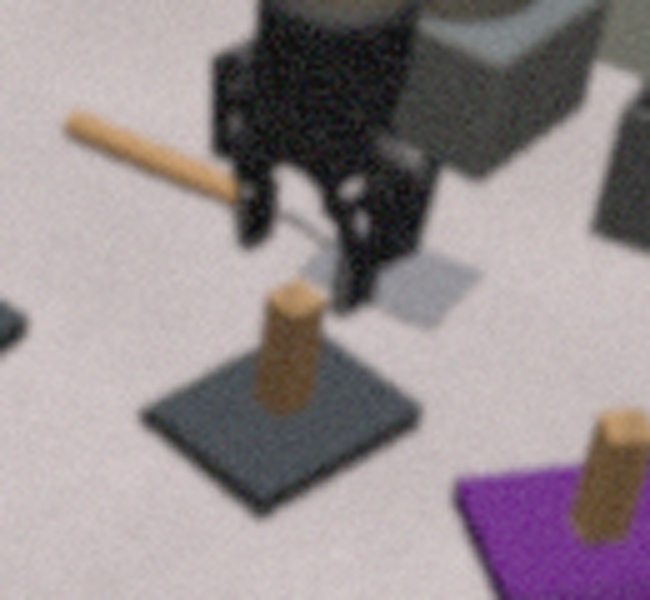

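move_arm:
  rows:
    - [[-0.1,0,1],[0,0,0]]
    - [[-0.15,0,2],[0,0,0]]
    - [[-0.2,0,3],[0,0,0]]
    - [[-0.2,0,4],[0,0,0]]
    - [[-0.2,0,4.6],[0,0,0]]

```text
time_s: 12.38
eef_pos: [0.5174, -0.3443, 0.0566]
tcp_rot: [[0.341, 0.94, -0.001], [0.94, -0.341, 0.001], [0.0, -0.001, -1.0]]
contact_force: [-0.5, -0.5, -0.9]
finger_gap: 0.753
```

move_arm:
  rows:
    - [[0,0,0],[0,0,0]]
    - [[0,0,0],[0,0,0]]
    - [[0,0,0],[0,0,0]]
    - [[0,0,0],[0,0,0]]
    - [[0,0,0],[0,0,0]]
  fingers: 1.5
  newtons: 60

```text
time_s: 12.8
eef_pos: [0.5184, -0.3447, 0.0587]
tcp_rot: [[0.341, 0.94, 0.001], [0.94, -0.341, -0.001], [-0.0, 0.001, -1.0]]
contact_force: [0.6, 0.5, 1.8]
finger_gap: 0.275
```

move_arm:
  rows:
    - [[0,0,0],[0,0,0]]
    - [[0,0,0],[0,0,0]]
    - [[0,0,0],[0,0,0]]
    - [[0,0,-0.5],[0,0,0]]
    - [[0,0,-1.5],[0,0,0]]

```text
time_s: 13.22
eef_pos: [0.5164, -0.3437, 0.0716]
tcp_rot: [[0.341, 0.94, -0.003], [0.94, -0.341, 0.002], [0.001, -0.004, -1.0]]
contact_force: [-1.1, 0.2, -3.2]
finger_gap: 0.271
```

move_arm:
  rows:
    - [[0,0,-1],[0,0,0]]
    - [[0,0,-2],[0,0,0]]
    - [[0,0,-3],[0,0,0]]
    - [[0,0,-4],[0,0,0]]
    - [[0,0,-5],[0,0,0]]

```text
time_s: 13.63
eef_pos: [0.5179, -0.3445, 0.1243]
tcp_rot: [[0.341, 0.94, 0.0], [0.94, -0.341, -0.0], [-0.0, 0.0, -1.0]]
contact_force: [-0.2, -1.0, -3.7]
finger_gap: 0.274
```

```bash
python3 -c "
from plan import *
plan([.517,-.3435,.055],70,40)
s=cam('side');crop(s,'m_s.png',290,80,420,200,5,1.6);
s=cam('top');crop(s,'m_t.png',330,150,450,270,5,1.6);
"
```

```text
t 13.63 pos [0.5179, -0.3445, 0.1243] yaw 70.06 z [0.0003, -0.0002, -1.0] F [-0.2, -1.0, -3.7] gap 23.4
[[[0.01, -0.02, 1.39], [0, 0, 0.0]], [[0.03, -0.05, 2.77], [0, 0, 0.0]], [[0.04, -0.07, 4.16], [0, 0, 0.0]], [[0.05, -0.1, 5.55], [0, 0, 0.1]], [[0.06, -0.12, 6.93], [0, 0, 0.1]]]
```

View pics/m_s.png

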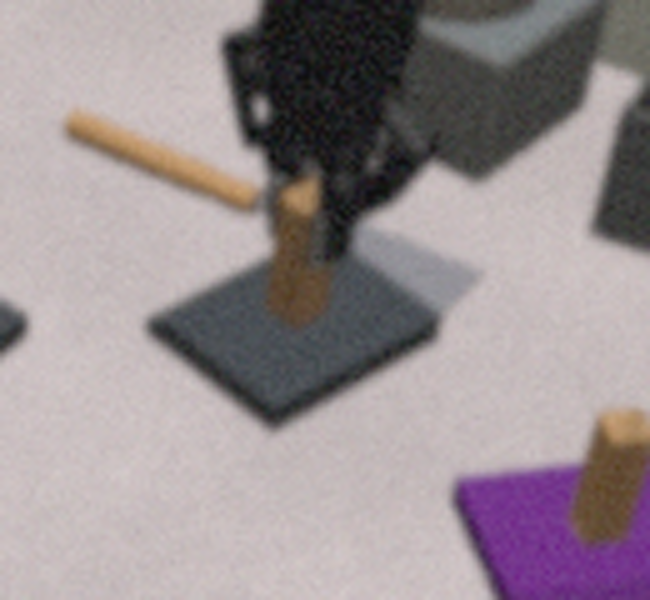

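View pics/m_t.png

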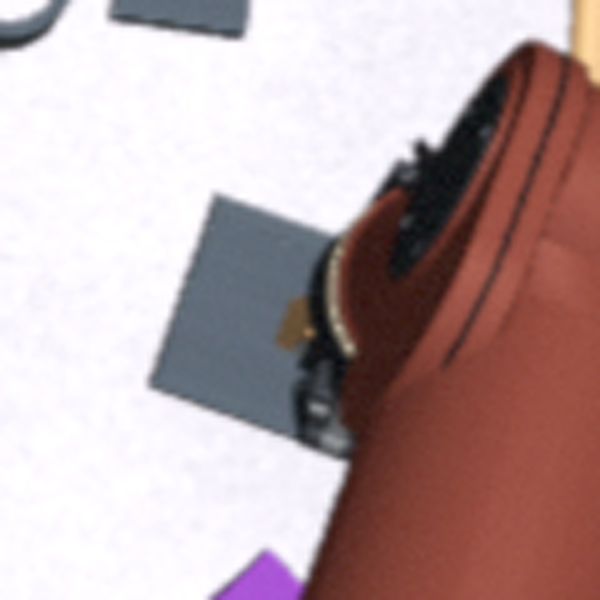

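```bash
python3 -c "
from plan import *
plan([.488,.0005,.14],94.5,30)
"
```

```text
t 13.73 pos [0.5189, -0.3451, 0.1255] yaw 70.06 z [0.0029, -0.0018, -1.0] F [0.1, -1.2, -3.2] gap 23.1
[[[2.1, -0.98, -0.1], [0, 0, -1.6]], [[4.19, -1.96, -0.19], [0, 0, -3.3]], [[6.29, -2.94, -0.29], [0, 0, -4.9]], [[8.38, -3.92, -0.39], [0, 0, -6.5]], [[10.48, -4.9, -0.48], [0, 0, -8.1]]]
[[[2.21, -0.67, -0.1], [0, 0, -1.6]], [[4.43, -1.35, -0.19], [0, 0, -3.3]], [[6.64, -2.02, -0.29], [0, 0, -4.9]], [[8.85, -2.69, -0.39], [0, 0, -6.5]], [[11.07, -3.36, -0.48], [0, 0, -8.1]]]
[[[2.29, -0.35, -0.1], [0, 0, -1.6]], [[4.57, -0.7, -0.19], [0, 0, -3.3]], [[6.86, -1.06, -0.29], [0, 0, -4.9]], [[9.14, -1.41, -0.39], [0, 0, -6.5]], [[11.43, -1.76, -0.48], [0, 0, -8.1]]]
```

move_arm:
  rows:
    - [[2.1,-0.98,-0.1],[0,0,-1.6]]
    - [[4.19,-1.96,-0.19],[0,0,-3.3]]
    - [[6.29,-2.94,-0.29],[0,0,-4.9]]
    - [[8.38,-3.92,-0.39],[0,0,-6.5]]
    - [[10.48,-4.9,-0.48],[0,0,-8.1]]

```text
time_s: 14.15
eef_pos: [0.5071, -0.2281, 0.1275]
tcp_rot: [[0.204, 0.979, -0.001], [0.979, -0.204, 0.0], [0.0, -0.001, -1.0]]
contact_force: [-0.0, 0.1, -3.0]
finger_gap: 0.273
```

move_arm:
  rows:
    - [[2.21,-0.67,-0.1],[0,0,-1.6]]
    - [[4.43,-1.35,-0.19],[0,0,-3.3]]
    - [[6.64,-2.02,-0.29],[0,0,-4.9]]
    - [[8.85,-2.69,-0.39],[0,0,-6.5]]
    - [[11.07,-3.36,-0.48],[0,0,-8.1]]

```text
time_s: 14.57
eef_pos: [0.497, -0.1119, 0.1327]
tcp_rot: [[0.063, 0.998, 0.0], [0.998, -0.063, -0.0], [-0.0, 0.0, -1.0]]
contact_force: [1.2, 1.3, -3.6]
finger_gap: 0.276
```

move_arm:
  rows:
    - [[2.29,-0.35,-0.1],[0,0,-1.6]]
    - [[4.57,-0.7,-0.19],[0,0,-3.3]]
    - [[6.86,-1.06,-0.29],[0,0,-4.9]]
    - [[9.14,-1.41,-0.39],[0,0,-6.5]]
    - [[11.43,-1.76,-0.48],[0,0,-8.1]]

```text
time_s: 14.98
eef_pos: [0.4869, 0.0035, 0.1376]
tcp_rot: [[-0.079, 0.997, 0.0], [0.997, 0.079, -0.0], [-0.0, 0.0, -1.0]]
contact_force: [1.8, 0.3, -3.9]
finger_gap: 0.269
```

```bash
python3 -c "
from plan import *
plan([.488,.0005,.075],94.5,30)
s=cam('side');crop(s,'n_s.png',150,150,350,310,3.6,1.4);
s=cam('top');crop(s,'n_t.png',170,110,330,310,2.8,1.6);
"
```

```text
t 14.98 pos [0.4869, 0.0035, 0.1376] yaw 94.53 z [0.0002, -0.0, -1.0] F [1.8, 0.3, -3.9] gap 23.0
[[[-0.06, 0.02, 1.25], [0, 0, 0.0]], [[-0.12, 0.03, 2.5], [0, 0, 0.0]], [[-0.19, 0.05, 3.76], [0, 0, 0.0]], [[-0.25, 0.07, 5.01], [0, 0, 0.0]], [[-0.31, 0.08, 6.26], [0, 0, 0.0]]]
```

View pics/n_s.png

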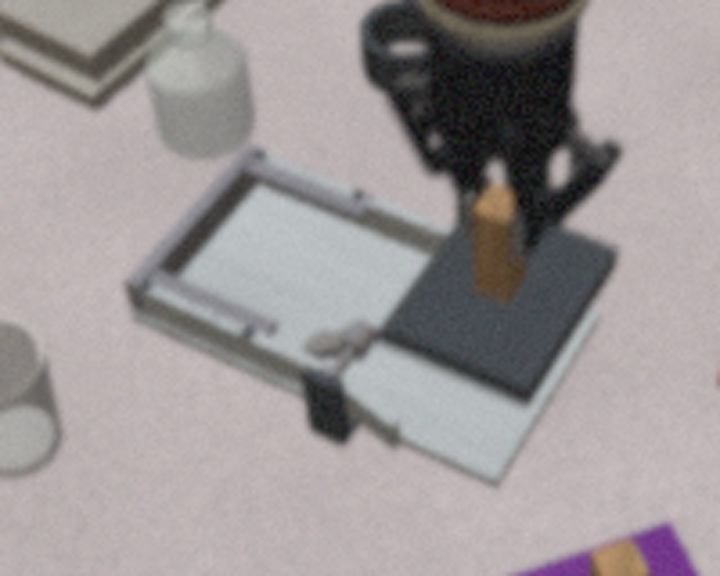

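View pics/n_t.png

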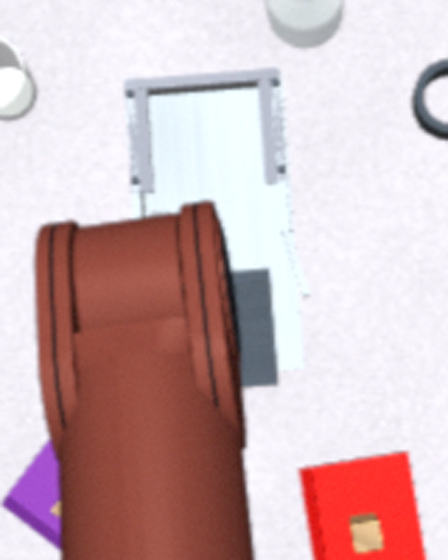

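move_arm:
  rows:
    - [[-0.1,0,1.5],[0,0,0]]
    - [[-0.2,0,3],[0,0,0]]
    - [[-0.25,0,4.5],[0,0,0]]
    - [[-0.3,0,5.6],[0,0,0]]
    - [[-0.3,0,6.2],[0,0,0]]

```text
time_s: 15.5
eef_pos: [0.4867, -0.0015, 0.074]
tcp_rot: [[-0.077, 0.997, -0.002], [0.997, 0.077, 0.0], [0.0, -0.002, -1.0]]
contact_force: [-0.5, 0.6, -3.9]
finger_gap: 0.272
```

move_arm:
  rows:
    - [[0,0,0.2],[0,0,0]]
    - [[0,0,0.4],[0,0,0]]
    - [[0,0,0.6],[0,0,0]]
    - [[0,0,0.7],[0,0,0]]
    - [[0,0,0.7],[0,0,0]]

```text
time_s: 15.92
eef_pos: [0.4877, -0.0018, 0.0687]
tcp_rot: [[-0.076, 0.997, 0.0], [0.997, 0.076, -0.0], [-0.0, 0.0, -1.0]]
contact_force: [0.3, -0.5, -3.3]
finger_gap: 0.276
```

```bash
python3 -c "
from plan import *
plan([.488,.0005,.075],94.5,30)
s=cam('side');crop(s,'o_s.png',170,180,340,300,4.6,1.4);np.save('side2.npy',np.mean([s['image']]+[cam('side')['image'] for _ in range(3)],0))
s=cam('top');crop(s,'o_t.png',170,110,330,310,2.8,1.6);np.save('top2.npy',np.mean([s['image']]+[cam('top')['image'] for _ in range(3)],0))
"
```

```text
t 15.92 pos [0.4877, -0.0018, 0.0687] yaw 94.36 z [0.0005, -0.0001, -1.0] F [0.3, -0.5, -3.3] gap 23.6
[[[0.05, 0.01, -0.13], [0, 0, -0.0]], [[0.09, 0.02, -0.25], [0, 0, -0.1]], [[0.14, 0.03, -0.38], [0, 0, -0.1]], [[0.18, 0.04, -0.5], [0, 0, -0.1]], [[0.23, 0.05, -0.63], [0, 0, -0.1]]]
```

View pics/o_s.png

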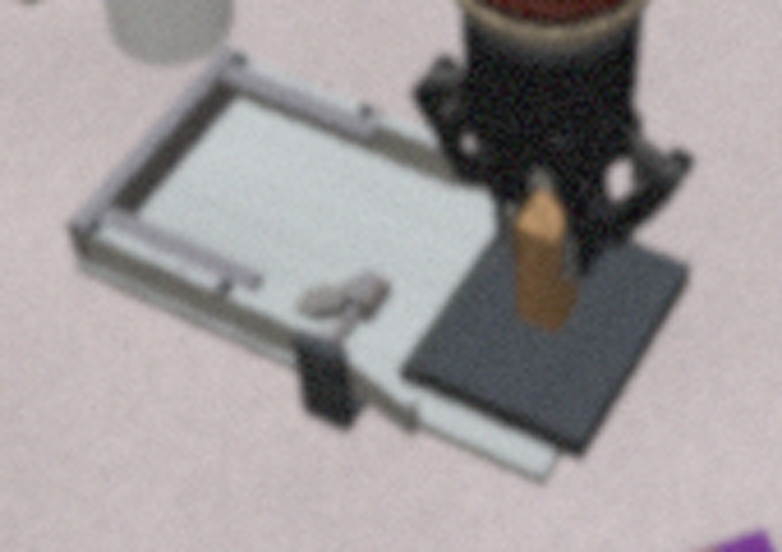

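```bash
python3 -c "
from edge import *
q=np.load('rack.npy')
for z in (9,11,13):
  L=[((-48,-60,18+z),(36,-60,18+z)),((50,-58,10+z),(50,-35,10+z)),((-50,-58,18+z),(-50,-40,18+z))]
  p0=np.array([.4875,-.001,np.radians(4.4)])
  p=edgefit('top',np.load('top2.npy'),L,p0,3)
  d=p[:2]-q[:2];c,s=np.cos(q[2]),np.sin(q[2]);print('rackframe',c*d[0]+s*d[1],-s*d[0]+c*d[1],np.degrees(p[2]-q[2]))
  L=[((-48,60,18+z),(36,60,18+z)),((-50,60,18+z),(-50,-58,18+z)),((50,58,10+z),(50,20,10+z))]
  edgefit('side',np.load('side2.npy'),L,p0,4)
R=[((22,-50.5,36),(108,-50.5,36)),((22,50.5,36),(108,50.5,36)),((113,-48,8),(113,48,8)),((-150,-73,8),(-95,-73,8))]
edgefit('top',np.load('top2.npy'),R,q)
d=np.array([.4877,-.0018])-q[:2];print('tcp',c*d[0]+s*d[1],-s*d[0]+c*d[1])
"
```

```text
top [487.38  -1.24   4.04]
[(np.int64(0), 15, 0.0), (np.int64(1), 15, 0.2), (np.int64(2), 15, -0.2)]
rackframe -0.11189137186998786 -0.001463236912022988 -0.5150250423777917
side [482.98   7.75   2.83]
[(np.int64(0), 15, -0.0), (np.int64(1), 15, -0.6), (np.int64(2), 15, 0.52)]
top [487.18  -1.29   4.17]
[(np.int64(0), 15, -0.0), (np.int64(1), 15, 0.2), (np.int64(2), 15, -0.2)]
rackframe -0.11208843346496628 -0.0014955719169711373 -0.38839024955354606
side [482.26   8.72   2.96]
[(np.int64(0), 15, 0.02), (np.int64(1), 15, -0.6), (np.int64(2), 15, 0.49)]
top [487.16  -1.3    4.09]
[(np.int64(0), 15, 0.01), (np.int64(1), 15, 0.2), (np.int64(2), 15, -0.21)]
rackframe -0.11211182336572804 -0.0015095787650299657 -0.4704641162880474
side [ 369.72 1524.88    4.22]
[]
top [599.81   8.61   4.91]
[(np.int64(0), 15, 0.2), (np.int64(1), 15, -0.3), (np.int64(2), 15, 0.0)]
tcp -0.11161551286335551 -0.0020491970564100823
```

move_arm:
  rows:
    - [[0.05,0,0],[0,0,-0.2]]
    - [[0.1,0,0],[0,0,-0.4]]
    - [[0.15,0,0.1],[0,0,-0.4]]
    - [[0.15,0,0.15],[0,0,-0.4]]
    - [[0.15,0,0.2],[0,0,-0.4]]

```text
time_s: 16.73
eef_pos: [0.4873, -0.0002, 0.0666]
tcp_rot: [[-0.083, 0.997, -0.0], [0.997, 0.083, 0.0], [0.0, -0.0, -1.0]]
contact_force: [-4.8, 0.6, 8.7]
finger_gap: 0.273
```

move_arm:
  rows:
    - [[0,0,0],[0,0,0]]
    - [[0,0,0.05],[0,0,0]]
    - [[0,0,0.05],[0,0,0]]
    - [[0,0,0.1],[0,0,0]]
    - [[0,0,0.1],[0,0,0]]

```text
time_s: 17.15
eef_pos: [0.4873, -0.0002, 0.0666]
tcp_rot: [[-0.083, 0.997, -0.0], [0.997, 0.083, -0.0], [-0.0, -0.0, -1.0]]
contact_force: [-9.1, 0.7, 15.3]
finger_gap: 0.273
```

move_arm:
  rows:
    - [[0,0,-0.15],[0,0,0]]
    - [[0,0,-0.2],[0,0,0]]
    - [[0,0.5,-0.2],[0,0,0]]
    - [[0,1.2,-0.2],[0,0,0]]
    - [[0,2,-0.2],[0,0,0]]

```text
time_s: 17.57
eef_pos: [0.5079, 0.0013, 0.0673]
tcp_rot: [[-0.083, 0.997, -0.0], [0.997, 0.083, -0.0], [-0.0, -0.0, -1.0]]
contact_force: [0.3, 0.9, -3.5]
finger_gap: 0.272
```

```bash
python3 -c "
from plan import *
plan([.488,.0005,.075],94.5,30)
s=cam('side');crop(s,'p_s.png',170,180,340,300,4.6,1.4)
"
```

```text
t 17.57 pos [0.5079, 0.0013, 0.0673] yaw 94.75 z [-0.0, -0.0, -1.0] F [0.3, 0.9, -3.5] gap 23.2
[[[0.02, -0.4, -0.15], [0, 0, 0.1]], [[0.03, -0.8, -0.31], [0, 0, 0.1]], [[0.05, -1.2, -0.46], [0, 0, 0.2]], [[0.07, -1.59, -0.62], [0, 0, 0.2]], [[0.08, -1.99, -0.77], [0, 0, 0.3]]]
```

View pics/p_s.png

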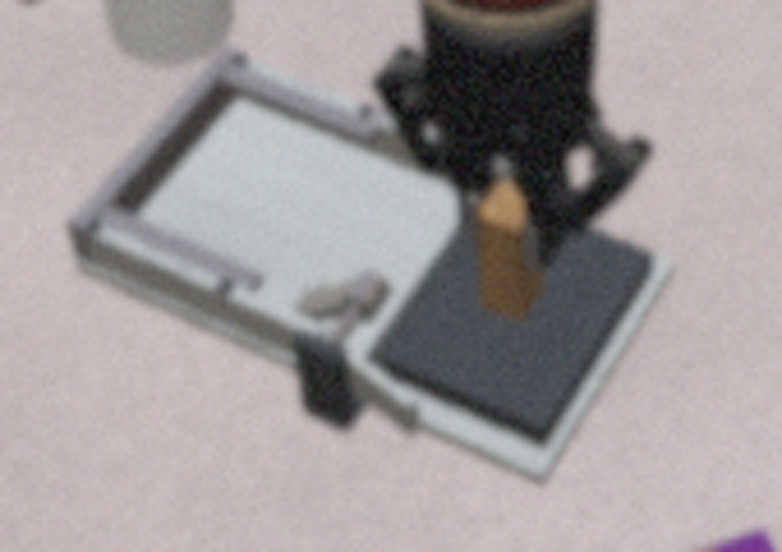

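move_arm:
  rows:
    - [[0,0.6,0.03],[0,0,0]]
    - [[0,1.2,0.03],[0,0,0]]
    - [[0,1.8,0.03],[0,0,0]]
    - [[0,2.4,0.03],[0,0,0]]
    - [[0,3,0.03],[0,0,0]]

```text
time_s: 18.03
eef_pos: [0.5378, 0.0039, 0.067]
tcp_rot: [[-0.083, 0.997, -0.0], [0.997, 0.083, 0.0], [0.0, -0.0, -1.0]]
contact_force: [-0.4, 0.3, -3.7]
finger_gap: 0.268
```

move_arm:
  rows:
    - [[0,0.4,0],[0,0,0]]
    - [[0,0.8,0],[0,0,0]]
    - [[0,1.2,0],[0,0,0]]
    - [[0,1.6,0],[0,0,0]]
    - [[0,2,0],[0,0,0]]

```text
time_s: 18.45
eef_pos: [0.5574, 0.0056, 0.0671]
tcp_rot: [[-0.083, 0.997, -0.0], [0.997, 0.083, -0.0], [0.0, -0.0, -1.0]]
contact_force: [-0.4, -0.2, -3.4]
finger_gap: 0.272
```

```bash
python3 -c "
from plan import *
plan([.488,.0005,.075],94.5,30)
s=cam('side');crop(s,'q_s.png',170,180,340,300,4.6,1.4)
s=cam('top');crop(s,'q_t.png',170,110,330,310,2.8,1.6)
"
```

```text
t 18.45 pos [0.5574, 0.0056, 0.0671] yaw 94.77 z [-0.0002, -0.0, -1.0] F [-0.4, -0.2, -3.4] gap 23.2
[[[0.01, -1.39, -0.16], [0, 0, 0.1]], [[0.03, -2.78, -0.32], [0, 0, 0.1]], [[0.04, -4.17, -0.47], [0, 0, 0.2]], [[0.06, -5.56, -0.63], [0, 0, 0.2]], [[0.07, -6.95, -0.79], [0, 0, 0.3]]]
```

View pics/q_s.png

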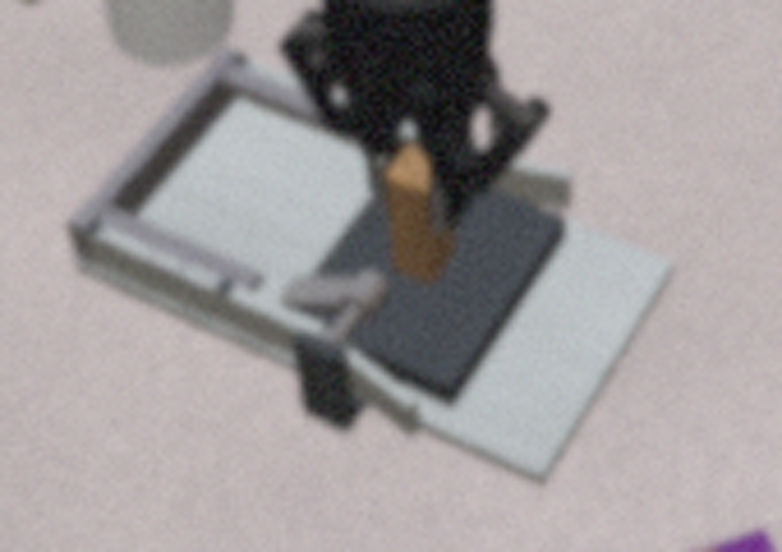

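move_arm:
  rows:
    - [[0,0.6,0],[0,0,0]]
    - [[0,1.2,0],[0,0,0]]
    - [[0,1.8,0],[0,0,0]]
    - [[0,2.4,0],[0,0,0]]
    - [[0,3,0],[0,0,0]]

```text
time_s: 18.97
eef_pos: [0.5878, 0.0081, 0.0671]
tcp_rot: [[-0.083, 0.997, 0.0], [0.997, 0.083, 0.0], [0.0, 0.0, -1.0]]
contact_force: [0.0, -0.6, -3.8]
finger_gap: 0.274
```

move_arm:
  rows:
    - [[0,0.6,0],[0,0,0]]
    - [[0,1.2,0],[0,0,0]]
    - [[0,1.8,0],[0,0,0]]
    - [[0,2.4,0],[0,0,0]]
    - [[0,3,0],[0,0,0]]

```text
time_s: 19.38
eef_pos: [0.6175, 0.0105, 0.0671]
tcp_rot: [[-0.083, 0.997, -0.0], [0.997, 0.083, 0.0], [0.0, -0.0, -1.0]]
contact_force: [-0.8, -0.5, -3.6]
finger_gap: 0.274
```

```bash
python3 -c "
from plan import *
plan([.488,.0005,.075],94.5,30)
s=cam('side');crop(s,'r_s.png',170,180,340,300,4.6,1.4)
s=cam('top');crop(s,'r_t.png',170,110,330,310,2.8,1.6)
"
```

```text
t 19.38 pos [0.6175, 0.0105, 0.0671] yaw 94.76 z [-0.0001, 0.0001, -1.0] F [-0.8, -0.5, -3.6] gap 23.4
[[[0.01, -2.6, -0.16], [0, 0, 0.1]], [[0.03, -5.2, -0.32], [0, 0, 0.1]], [[0.04, -7.79, -0.47], [0, 0, 0.2]], [[0.06, -10.39, -0.63], [0, 0, 0.2]], [[0.07, -12.99, -0.79], [0, 0, 0.3]]]
```

View pics/r_s.png

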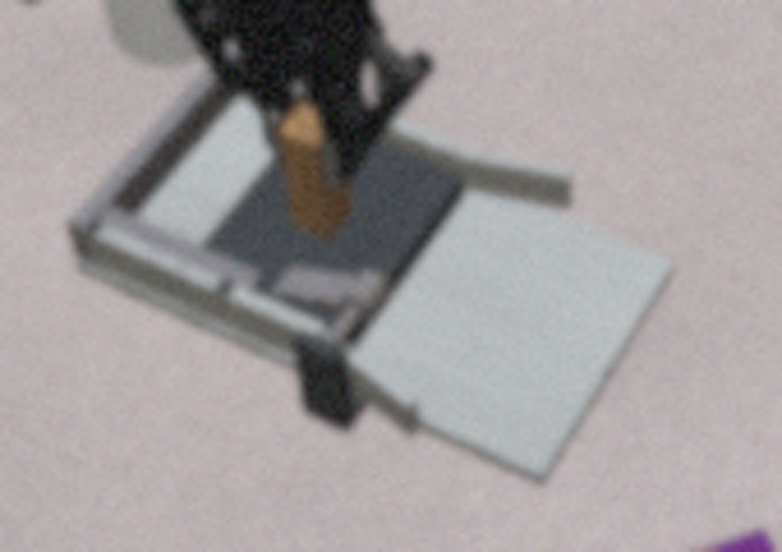

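move_arm:
  rows:
    - [[0,0.6,0],[0,0,0]]
    - [[0,1.2,0],[0,0,0]]
    - [[0,1.8,0],[0,0,0]]
    - [[0,2.4,0],[0,0,0]]
    - [[0,3,0],[0,0,0]]

```text
time_s: 19.9
eef_pos: [0.6475, 0.013, 0.0671]
tcp_rot: [[-0.083, 0.997, 0.0], [0.997, 0.083, 0.0], [0.0, 0.0, -1.0]]
contact_force: [-0.1, -0.4, -3.3]
finger_gap: 0.27
```

move_arm:
  rows:
    - [[0,0.2,0],[0,0,0]]
    - [[0,0.4,0],[0,0,0]]
    - [[0,0.6,0],[0,0,0]]
    - [[0,0.8,0],[0,0,0]]
    - [[0,1.0,0],[0,0,0]]

```text
time_s: 20.32
eef_pos: [0.6568, 0.0138, 0.0671]
tcp_rot: [[-0.083, 0.997, -0.0], [0.997, 0.083, -0.0], [-0.0, -0.0, -1.0]]
contact_force: [0.4, 0.3, -2.8]
finger_gap: 0.272
```

move_arm:
  rows:
    - [[0,0.05,0],[0,0,0]]
    - [[0,0.1,0],[0,0,0]]
    - [[0,0.15,0],[0,0,0]]
    - [[0,0.2,0],[0,0,0]]
    - [[0,0.2,0],[0,0,0]]

```text
time_s: 20.73
eef_pos: [0.6588, 0.014, 0.0672]
tcp_rot: [[-0.083, 0.997, 0.0], [0.997, 0.083, 0.0], [0.0, 0.0, -1.0]]
contact_force: [-0.4, 0.2, -3.7]
finger_gap: 0.272
```

move_arm:
  rows:
    - [[0,0.05,0],[0,0,0]]
    - [[0,0.1,0],[0,0,0]]
    - [[0,0.15,0],[0,0,0]]
    - [[0,0.2,0],[0,0,0]]
    - [[0,0.2,0],[0,0,0]]

```text
time_s: 21.15
eef_pos: [0.6609, 0.0142, 0.0671]
tcp_rot: [[-0.083, 0.997, 0.0], [0.997, 0.083, 0.0], [0.0, 0.0, -1.0]]
contact_force: [-0.7, -0.7, -3.7]
finger_gap: 0.275
```

```bash
python3 -c "
from plan import *
plan([.488,.0005,.075],94.5,30)
s=cam('side');crop(s,'s_s.png',170,180,340,300,4.6,1.4)
s=cam('top');crop(s,'s_t.png',170,110,330,310,2.8,1.6)
"
```

```text
t 21.15 pos [0.6609, 0.0142, 0.0671] yaw 94.76 z [0.0001, 0.0001, -1.0] F [-0.7, -0.7, -3.7] gap 23.5
[[[0.01, -1.73, -0.08], [0, 0, 0.0]], [[0.01, -3.47, -0.16], [0, 0, 0.1]], [[0.02, -5.2, -0.24], [0, 0, 0.1]], [[0.03, -6.94, -0.31], [0, 0, 0.1]], [[0.04, -8.67, -0.39], [0, 0, 0.1]]]
[[[0.0, -1.73, -0.08], [0, 0, 0.0]], [[0.01, -3.47, -0.16], [0, 0, 0.1]], [[0.01, -5.2, -0.24], [0, 0, 0.1]], [[0.01, -6.94, -0.31], [0, 0, 0.1]], [[0.02, -8.67, -0.39], [0, 0, 0.1]]]
```

View pics/s_s.png

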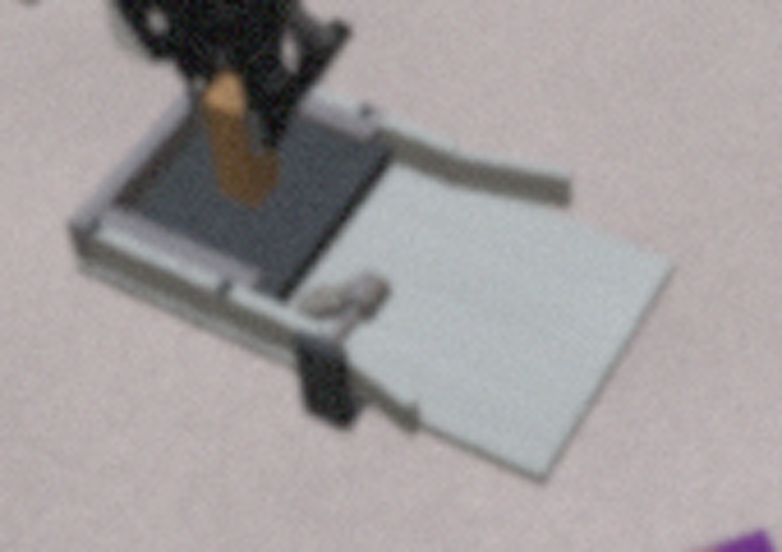

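move_arm:
  rows:
    - [[0,0,0.03],[0,0,0]]
    - [[0,0,0.06],[0,0,0]]
    - [[0,0,0.08],[0,0,0]]
    - [[0,0,0.08],[0,0,0]]
    - [[0,0,0.08],[0,0,0]]

```text
time_s: 21.67
eef_pos: [0.6608, 0.0142, 0.0667]
tcp_rot: [[-0.083, 0.997, 0.0], [0.997, 0.083, -0.0], [-0.0, 0.0, -1.0]]
contact_force: [-2.2, -0.8, 2.9]
finger_gap: 0.274
```

move_arm:
  rows:
    - [[0,0,0],[0,0,0]]
    - [[0,0,0],[0,0,0]]
    - [[0,0,0],[0,0,0]]
    - [[0,0,0],[0,0,0]]
    - [[0,0,0],[0,0,0]]
  fingers: 5

```text
time_s: 22.08
eef_pos: [0.6609, 0.0142, 0.0663]
tcp_rot: [[-0.083, 0.997, 0.0], [0.997, 0.083, 0.0], [0.0, 0.0, -1.0]]
contact_force: [0.5, 0.5, 0.1]
finger_gap: 0.584
```

```bash
python3 -c "
from plan import *
plan([.488,.0005,.075],94.5,300)
s=cam('side');crop(s,'t_s.png',170,180,340,300,4.6,1.4)
"
```

```text
t 22.08 pos [0.6609, 0.0142, 0.0663] yaw 94.76 z [0.0002, 0.0001, -1.0] F [0.5, 0.5, 0.1] gap 49.9
[[[0.01, -3.47, -0.17], [0, 0, 0.1]], [[0.03, -6.94, -0.35], [0, 0, 0.1]], [[0.04, -10.4, -0.52], [0, 0, 0.2]], [[0.06, -13.87, -0.7], [0, 0, 0.2]], [[0.07, -17.34, -0.87], [0, 0, 0.3]]]
```

View pics/t_s.png

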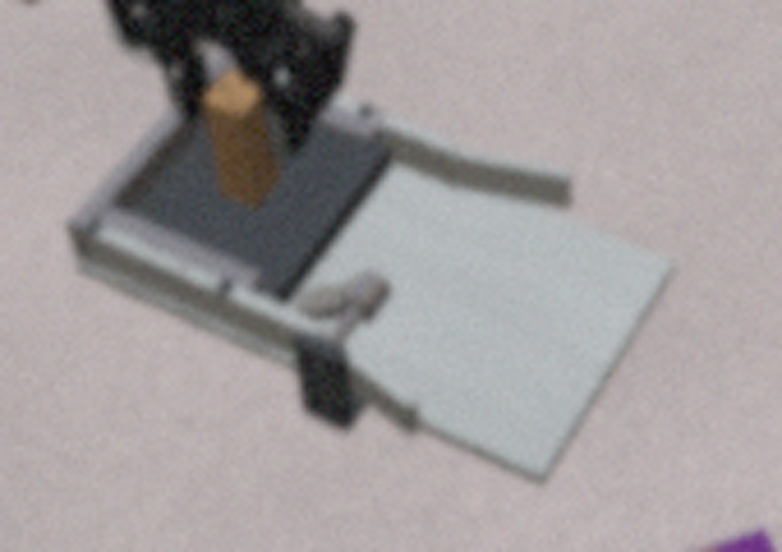

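Released, with the catch down. I'll raise the gripper straight up, then swing clear so the top camera can see.

move_arm:
  rows:
    - [[0,0,-2],[0,0,0]]
    - [[0,0,-5],[0,0,0]]
    - [[0,0,-8],[0,0,0]]
    - [[0,0,-12],[0,0,0]]
    - [[0,0,-15],[0,0,0]]

```text
time_s: 22.55
eef_pos: [0.661, 0.0143, 0.2193]
tcp_rot: [[-0.083, 0.997, 0.002], [0.997, 0.083, 0.0], [0.0, 0.002, -1.0]]
contact_force: [1.2, -0.8, 0.3]
finger_gap: 0.586
```

move_arm:
  rows:
    - [[-4,-1,0],[0,0,0]]
    - [[-8,-2,0],[0,0,0]]
    - [[-12,-3,0],[0,0,0]]
    - [[-16,-4,0],[0,0,0]]
    - [[-20,-5,0],[0,0,0]]

```text
time_s: 22.97
eef_pos: [0.627, -0.1912, 0.2166]
tcp_rot: [[-0.083, 0.997, 0.0], [0.997, 0.083, -0.0], [-0.0, 0.0, -1.0]]
contact_force: [0.6, -0.9, -0.3]
finger_gap: 0.586
```

move_arm:
  rows:
    - [[-4,-1,0],[0,0,0]]
    - [[-8,-2,0],[0,0,0]]
    - [[-12,-3,0],[0,0,0]]
    - [[-12,-3,0],[0,0,0]]
    - [[-12,-3,0],[0,0,0]]

```text
time_s: 23.38
eef_pos: [0.606, -0.3153, 0.2158]
tcp_rot: [[-0.077, 0.997, -0.001], [0.997, 0.077, -0.001], [-0.001, -0.001, -1.0]]
contact_force: [-0.2, 0.3, 0.1]
finger_gap: 0.585
```

```bash
python3 -c "
from plan import *
plan([.488,.0005,.075],94.5,300)
s=cam('side');crop(s,'u_s.png',170,180,340,300,4.6,1.4);cv2.imwrite('pics/u_sf.png',s['image'])
t=cam('top');crop(t,'u_t.png',190,120,300,260,4,1.4);cv2.imwrite('pics/u_tf.png',t['image']);np.save('top3.npy',t['image'])
from edge import *
q=np.load('rack.npy')
z=8
L=[((-50,-58,18+z),(-50,30,18+z)),((-12,-12,92+z),(12,-12,92+z)),((12,-12,92+z),(12,12,92+z)),((12,12,92+z),(-12,12,92+z)),((-12,-12,92+z),(-12,12,92+z))]
p=edgefit('top',t['image'],L,[.6605,.0145,np.radians(4.7)],3)
d=p[:2]-q[:2];c,s_=np.cos(q[2]),np.sin(q[2]);print('rackframe',c*d[0]+s_*d[1],-s_*d[0]+c*d[1])
"
```

```text
t 23.38 pos [0.606, -0.3153, 0.2158] yaw 94.42 z [-0.001, -0.0008, -1.0] F [-0.2, 0.3, 0.1] gap 50.0
[[[6.48, -1.87, 2.82], [0, 0, -0.0]], [[12.96, -3.73, 5.63], [0, 0, -0.0]], [[19.44, -5.6, 8.45], [0, 0, -0.0]], [[25.92, -7.47, 11.26], [0, 0, -0.1]], [[32.4, -9.33, 14.08], [0, 0, -0.1]]]
top [659.47  14.39   1.93]
[(np.int64(0), 15, 0.6), (np.int64(1), 15, 0.0), (np.int64(2), 15, 0.3), (np.int64(3), 15, -0.0), (np.int64(4), 15, -0.5)]
rackframe 0.06089854950192366 0.0004489319619671193
```

View pics/u_s.png

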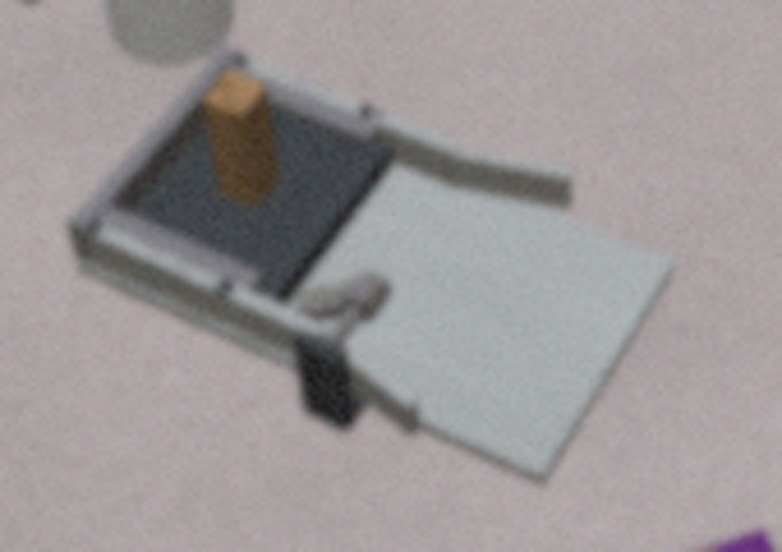

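View pics/u_t.png

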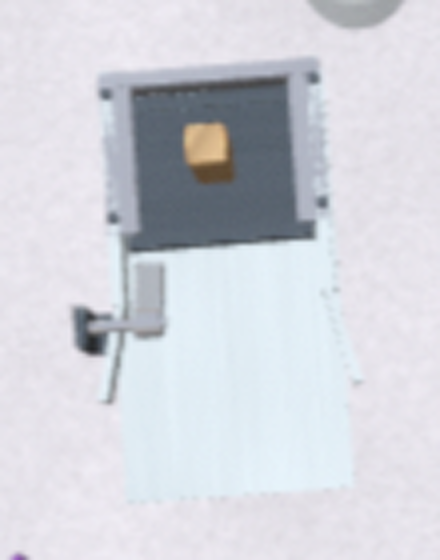

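View pics/u_tf.png

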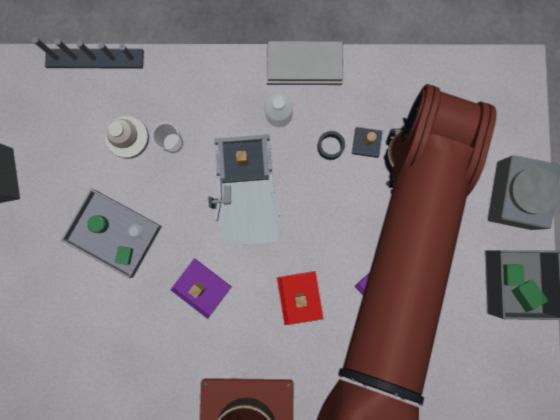

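```bash
python3 -c "
from h import *
a=np.load('side.npy');b=np.mean([cam('side')['image'] for _ in range(3)],0)
print('side catch diff',abs(a-b)[235:262,228:258].mean(), 'bg',abs(a-b)[270:285,270:290].mean())
a=np.load('top.npy');b=np.mean([cam('top')['image'] for _ in range(3)],0)
print('top catch diff',abs(a-b)[184:206,205:233].mean(),'bg',abs(a-b)[212:240,225:270].mean())
o=r.get_obs();print(o['time_s'],np.abs(o['qd']).max(),o['contact_force'])
print(r.sign_off())
"
```

```text
side catch diff 10.09334705075446 bg 0.8733333333333334
top catch diff 19.502141955266957 bg 21.560041887125223
23.7833 0.23307675762311147 [-0.66963068 -0.37570706  0.62723857]
the job is handed in; nothing more can be done
None
```

The job is handed in at about 23.8 s of the 69 s allowed: the puck is in the steel tray and the plate is latched in the rack.

**What I did:**
- **Puck:** I lifted it out of the bay and set it down in the empty half of the tray, clear of both offcuts.
- **Plate:** I took the graphite plate by its square post, lowered it at the flared entrance and slid it in nose first. The wrist saw no noticeable side force. The plate's edge lifted the catch, and the catch dropped behind it. I stopped just short of the end stop, set the plate on the floor, let go and moved the arm clear.
- **Forces:** The highest wrist reading after any move was about 18 N, when the plate first touched the rack floor.

**Last checks:**
- **By eye:** In both cameras the catch looks as it did at the start, with a clear gap between its tip and the plate's tail. In the top view the puck is in the tray. Nothing else visible looks moved, but the arm hid the right-hand purple plate and the spatula.
- **Plate position:** The top camera puts the plate at about rack x = 61, y = 0.4 mm, inside the latched range of 53 to 63.

**Checks that disagreed or settled nothing:**
- The final fit gave the plate a yaw of about 1.9°, against 4.6° for the rack. I put this down to a weak fit; the lane walls allow little turn.
- The side camera's fits were several mm and up to 2° off the top camera's, so I relied on the top camera.
- The before-and-after picture comparison of the catch proved nothing. The top view's brightness had changed everywhere, and the side view's differences were probably the dark plate behind the catch.

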